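Park the microscope's loose optics in their trays

ROBOT

A 6-joint arm with a two-finger parallel gripper is mounted at the origin on the work surface. World frame = base frame: x ahead of the robot, y to its left, z up, the work surface at z = 0. Lengths are in m, angles in rad, forces in N, time in s.
With the tool pointing down it reaches from about 0.375 to 0.925 m from the base axis. Payload 5.7 kg.
Tool frame: the origin (TCP) lies where the fingers leave the gripper's body, on its centre line; the fingertips stand 73 mm ahead of it and the grasp point (between the pads) lies 54 mm ahead of it; y points along the fingers, x is the direction in which the jaws open and shut, and the axes are right-handed (so a half turn about y gives the same grasp; the last joint's range is limited). The gripper opens to 85 mm and grips with 20 to 120 N. Pads are 22 mm wide; open, the fingers measure 114 mm over their backs; the gripper's body (76 mm by 85 mm) begins 54 mm behind the grasp point. The pads swing forward as they close: fully open they stand 13 mm farther back than shut.
Start: joints at [1.213, 0.359, 1.51, -0, 1.272, -0.115], TCP at [0.144, 0.582, 0.304] pointing down, gripper open.
Joint ranges: [-2.97, 2.97], [-1.01, 2.36], [0.21, 2.38], [-0.96, 4.11], [0.2, 2.71], [-2.98, 2.98]. Speed limits (rad/s): [2.39, 2.39, 3.14, 3.14, 3.14, 3.14].

INTERFACE

Orientations are given as a unit quaternion [w, x, y, z].
In Python, from workcell import status, cams, arm, masks_of gives the robot as it stands.
- The arm moves only by the tool move_arm, never from a script. Its argument "steps" is a list of rows, each a list of 6 numbers: the shift along the tool's x, y, z in mm, then the turn, a rotation vector about the tool's x, y, z in degrees. In form: [[tx, ty, tz, ax, ay, az], ...]. A call has 1 to 12 rows; each row shifts and turns the commanded pose from where the row before left it, along the tool's axes as they then stand; what a row does not reach is not made up. A row lasts 1/12 s, in which the tool goes at most 41.7 mm and 7.16 degrees, less where a joint would pass 70% of its speed; a pose out of reach is approached as far as the arm can. A call with a gripper value outside its range is refused whole. "gripper" is the closure, from -1 (fully open) to 1 (shut), set as the call begins (left out, the last holds). The fingers move at their own pace and stop on an object; "squeeze" is the grip in N (left out, the last holds). Time passes only in rows, so rows that do not move let the fingers close. It gives the time, the measured TCP pose, the force and the opening at its end, in the units of the state.
- status.state(): the state, without advancing time (a new reading comes with each control period).
- cams.get_image(name): name is "side" or "top"; returns (picture, depth): 420x560x3 uint8, red, green, blue; 420x560 float32, m along the optical axis (not along the pixel's ray), 0 where there is no reading.
- cams.get_calibration(name): a dict with "fx", "fy", "cx", "cy" (pixels), "R" (3x3) and "t" (3): a world point X has camera coordinates R X + t. Camera axes: x right, y down, z forward; pixel columns grow to the right and rows downward; lengths in m; the calibration is good to about 2 mm. A picture is of the moment at which its call begins. get_calibration takes no time and is no camera call.
- arm.close_job(): hands the job in, once; it reports no verdict.
Trained networks look in the newest picture that a camera, given by its name, has taken for a name from the list of things; names that differ only in an ending like _2 or _b are one class to them, and where a whole thing is asked for, a point or a joint stands for the part that bears it (a point fixed in the world has none). Each returns a list of dicts, best first, with "confidence" (0 to 1); they miss things now and then, are a little off and sometimes report something else, mostly with a low value. They report only what shows in the picture. A call takes as long as a camera call. They do not tell look-alikes from the thing itself.
- masks_of(query, camera): "pixels" (420x560 bool, what is visible of it) and "rect" ([left, top, width, height] in pixels, round what is visible of it).
The state is a dict: "clock": time; "joint_pos": joint angles; "dq": joint speeds; "joint_torque": joint torques, N m; "ee_pos": TCP position; "tool_rot": TCP orientation; "ft_force": force on the tool from outside, world axes, zero at the start; "wrist_torque": the same for the moment, N m; "width": finger opening in m.
Only numpy, scipy, OpenCV 4.12 (cv2) and the standard library are available. Lean on these libraries where they do the work, as an engineer would, in place of code of your own. Each camera call takes 0.05 s, during which the arm holds its last target.

TASK

Put the loose microscope optics away: set the objective in the large round tray, the eyepiece in the small round tray, the filter slider in the oblong tray and the beam-splitter block in the square tray, each standing as it stands now, flat on the floor of its tray, and fit the dust cap squarely over the nose of the objective, knob up. Set everything down gently, leave it all released and at rest, and do not disturb the sample jar.

Things in the scene. Friction and masses are not known exactly. Their poses are not given: they have to be found in the camera images.
- objective: microscope objective: squat white cylinder with a black band, 58 mm diameter up to 38 mm height, then a narrower nose tapering from 40 mm to 34 mm diameter, 52 mm tall in all, glass on top; stands upright, nose up; about 0.3 kg. Origin: centre of its underside, z up.
- eyepiece: eyepiece: slim black upright cylinder, 36 mm diameter up to 38 mm height, then a rubber eyecup of 29 mm diameter, 52 mm tall in all; about 0.12 kg. Origin: centre of its underside, z up.
- slider: filter slider: oblong aluminium bar, 70 mm (its x) by 26 mm (its y) by 28 mm tall, two small dark round windows on top; lies flat; about 0.13 kg. Origin: centre of its underside.
- block: beam-splitter block: square grey block, 44 by 44 mm (x, y) and 32 mm tall, with a round window on top; about 0.16 kg. Origin: centre of its underside.
- cap: dust cap of the objective: flat plain grey round lid, 56 mm outer diameter, 12 mm tall, with a black knob on top (16 mm diameter, 18 mm tall, so 30 mm in all); stands skirt down; hollow below (48 mm inner diameter, 9 mm deep). Fits over the objective's nose and rests on its top, underside 43 mm above the objective's underside. Origin: centre of its underside, z up; about 0.04 kg.
- tray_large_round: tray of the objective, fixed to the bench: the larger round aluminium tray with a black floor, 74 mm inner and 82 mm outer diameter, rim top 8 mm above the bench, floor 3 mm above the bench. Origin: centre of its underside, on the bench.
- tray_small_round: tray of the eyepiece, fixed to the bench: the smaller round aluminium tray with a black floor, 52 mm inner and 60 mm outer diameter, rim top 8 mm and floor 3 mm above the bench. Origin: centre of its underside, on the bench.
- tray_long: tray of the filter slider, fixed to the bench: oblong aluminium tray with a black floor, inside 86 mm (its x) by 42 mm (its y), walls 4 mm thick, rim top 8 mm and floor 4 mm above the bench. Origin: centre of its underside, on the bench.
- tray_square: tray of the beam-splitter block, fixed to the bench: square aluminium tray with a black floor, inside 60 by 60 mm (x, y), walls 4 mm thick, rim top 8 mm and floor 4 mm above the bench. Origin: centre of its underside, on the bench.
- jar: bystander: white sample jar with a red lid, 56 mm diameter, 75 mm tall, standing loose beyond the trays; not to be disturbed. Origin: centre of its underside.
Mind the look-alikes: they are no part of the job. What is shaped like the tray_small_round but pink or yellow is not meant.

How it is judged:
By the outcome, as a careful person would: the job done as asked, in the order asked, and still so for the second after the job is handed in, with the robot touching nothing.
It also fails if it takes over 112 s, if anything falls off the work surface, if the arm or the gripper's body presses on something with over 40 N, if the wrist force passes 120 N, or if a joint passes its speed limit or range.

## Working session

There is one attempt and no reset: what is moved stays moved. The work goes in short steps, Python scripts to look and compute and a tool call to move; the robot and the scene stay as the last step left them, time stands still between calls to the robot, and variables do not carry over. Pictures are saved under pics/ and viewed, and the job is handed in when it is done.

Besides the shell and the picture viewer there is one more tool, called after "Request:" as name([rows], argument=value, ...), one row to a line, values as JSON. move_arm: Moves the arm, as the interface text tells. Its arguments: {"type":"object","properties":{"steps":{"type":"array","items":{"type":"array","items":{"type":"number"}}},"gripper":{"type":"number"},"squeeze":{"type":"number"}},"required":["steps"]}

```bash
mkdir -p pics; ls
python3 - <<'E'
from workcell import status,cams,masks_of
import cv2,numpy as np
s=status.state();print({k:np.round(v,3).tolist() for k,v in s.items()})
for n in("side","top"):
    im,d=cams.get_image(n);cv2.imwrite(f"pics/{n}0.png",im[:,:,::-1]);np.save(f"{n}0_d.npy",d)
    c=cams.get_calibration(n);print(n,{k:np.round(v,3).tolist() for k,v in c.items()})
print(status.state()["clock"])
E
```

```text
pics
{'clock': 0.0, 'joint_pos': [1.213, 0.359, 1.511, 0.0, 1.272, -0.115], 'dq': [0.001, -0.002, -0.001, -0.002, 0.001, 0.001], 'joint_torque': [-0.004, -52.762, -27.861, -0.001, 0.013, 0.0], 'ee_pos': [0.144, 0.582, 0.303], 'tool_rot': [-0.557, 0.557, 0.435, -0.436], 'ft_force': [-0.749, 0.168, 0.305], 'wrist_torque': [-0.043, 0.043, -0.02], 'width': 0.086}
side {'fx': 427.149, 'fy': 427.149, 'cx': 280.21, 'cy': 213.394, 'R': [[-0.957, -0.291, -0.015], [-0.139, 0.5, -0.855], [0.256, -0.816, -0.519]], 't': [0.621, 0.137, 0.765]}
top {'fx': 389.123, 'fy': 389.123, 'cx': 281.626, 'cy': 209.221, 'R': [[-0.014, -1.0, 0.002], [-0.998, 0.014, -0.065], [0.065, -0.003, -0.998]], 't': [-0.008, 0.632, 0.827]}
0.1
```

View pics/side0.png

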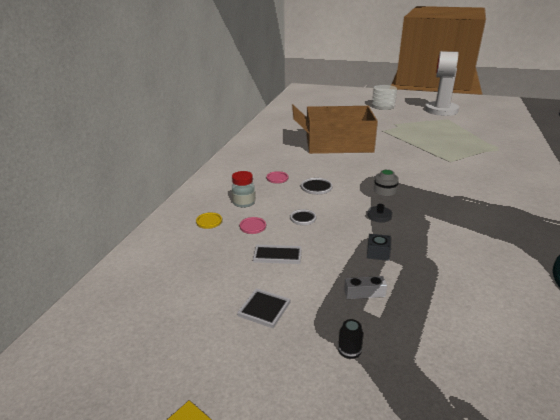

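View pics/top0.png

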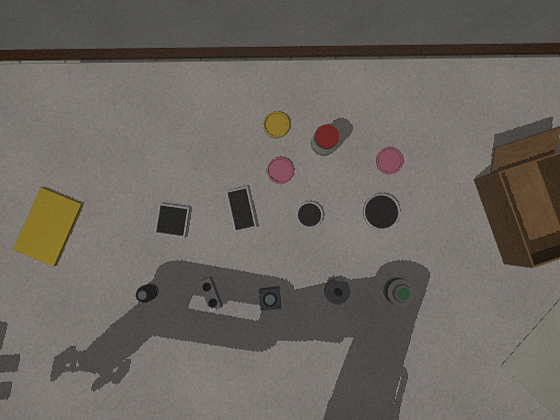

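```bash
cat > h.py <<'E'
import numpy as np,cv2
from workcell import status,cams,masks_of
def world(name,u,v,z=None,d=None):
    c=cams.get_calibration(name);R=np.array(c["R"]);t=np.array(c["t"])
    r=np.stack([(np.asarray(u,float)-c["cx"])/c["fx"],(np.asarray(v,float)-c["cy"])/c["fy"],np.ones(np.shape(u))],-1)
    if d is not None: return (r*np.asarray(d)[...,None]-t)@R
    o=-R.T@t; w=r@R
    s=(z-o[2])/w[...,2]
    return o+w*s[...,None] if np.ndim(s) else o+w*s
def proj(name,X):
    c=cams.get_calibration(name);p=np.asarray(X)@np.array(c["R"]).T+np.array(c["t"])
    return np.stack([c["fx"]*p[...,0]/p[...,2]+c["cx"],c["fy"]*p[...,1]/p[...,2]+c["cy"]],-1)
def st():
    s=status.state();print("t %.2f"%s["clock"],"ee",np.round(s["ee_pos"],4),"q",np.round(s["tool_rot"],3),"F",np.round(s["ft_force"],1),"w %.4f"%s["width"],"j",np.round(s["joint_pos"],2));return s
E
python3 - <<'E'
from h import *
for n in("top","side"):
    im,d=cams.get_image(n)
    for q in "objective eyepiece slider block cap tray_large_round tray_small_round tray_long tray_square jar".split():
        for m in masks_of(q,n)[:4]:
            if m["confidence"]<.3: continue
            px=m["pixels"];v,u=np.nonzero(px);dd=d[v,u];ok=dd>0
            P=world(n,u[ok],v[ok],d=dd[ok])
            zt=np.percentile(P[:,2],97); T=P[P[:,2]>zt-.006]
            print(n,q,"%.2f"%m["confidence"],"c %.1f %.1f"%(u.mean(),v.mean()),px.sum(),"med",np.round(np.median(P,0),3),"ztop %.3f"%zt,"topmid",np.round((T.max(0)+T.min(0))/2,4)[:2], "rng",np.round(np.ptp(T,axis=0),3)[:2])
            np.save(f"m_{n}_{q}.npy",px) if m is masks_of else None
st()
E
```

```text
top objective 0.80 c 398.5 291.8 727 med [ 0.453 -0.258  0.04 ] ztop 0.054 topmid [ 0.4507 -0.2645] rng [0.035 0.035]
top eyepiece 0.86 c 146.4 292.8 331 med [0.459 0.268 0.044] ztop 0.054 topmid [0.4566 0.2737] rng [0.027 0.027]
top slider 0.59 c 210.5 294.0 514 med [0.452 0.138 0.028] ztop 0.031 topmid [0.4511 0.1397] rng [0.07  0.045]
top block 0.78 c 269.4 298.6 481 med [0.441 0.013 0.032] ztop 0.035 topmid [0.4403 0.0118] rng [0.046 0.044]
top cap 0.91 c 336.4 291.0 552 med [ 0.453 -0.132  0.012] ztop 0.030 topmid [ 0.4518 -0.1332] rng [0.015 0.014]
top tray_large_round 0.55 c 381.0 211.7 1080 med [ 0.624 -0.238  0.004] ztop 0.009 topmid [ 0.6233 -0.2367] rng [0.08 0.08]
top tray_small_round 0.84 c 309.1 214.6 560 med [ 0.619 -0.077  0.004] ztop 0.009 topmid [ 0.6187 -0.0771] rng [0.058 0.058]
top tray_small_round 0.78 c 275.7 124.6 556 med [ 0.823 -0.007  0.004] ztop 0.010 topmid [ 0.8225 -0.0058] rng [0.058 0.056]
top tray_small_round 0.78 c 388.9 160.6 554 med [ 0.738 -0.259  0.004] ztop 0.009 topmid [ 0.738 -0.258] rng [0.057 0.059]
top tray_small_round 0.69 c 279.4 170.3 53
[... 1616 characters left out ...]
 252.6 225.0 328 med [ 0.718 -0.015  0.005] ztop 0.009 topmid [ 0.7164 -0.0141] rng [0.059 0.06 ]
side tray_small_round 0.51 c 277.0 177.0 167 med [ 0.737 -0.26   0.005] ztop 0.010 topmid [ 0.735  -0.2579] rng [0.055 0.062]
side tray_long 0.85 c 277.7 253.7 850 med [0.632 0.074 0.005] ztop 0.010 topmid [0.631  0.0734] rng [0.099 0.067]
side tray_square 0.57 c 264.1 307.6 1259 med [0.608 0.228 0.005] ztop 0.010 topmid [0.6085 0.2263] rng [0.076 0.077]
side jar 0.81 c 242.4 189.1 824 med [ 0.771 -0.094  0.044] ztop 0.076 topmid [ 0.7765 -0.1114] rng [0.048 0.052]
t 1.20 ee [0.1443 0.5824 0.3039] q [-0.557  0.557  0.436 -0.436] F [ 0.5 -0.2  0.2] w 0.0854 j [ 1.21  0.36  1.51 -0.    1.27 -0.12]
```

Run:
```python
from h import *
for n in("top","side"):
    im,d=cams.get_image(n)
    if n=="top": 
        cv2.imwrite("pics/crop1.png",cv2.resize(im[110:310,130:420,::-1],None,fx=2.7,fy=2.7,interpolation=cv2.INTER_CUBIC))
    for q,zl in (("slider",.026),("block",.03),("tray_long",.0),("tray_square",.0)):
        m=masks_of(q,n)[0]
        v,u=np.nonzero(m["pixels"]);dd=d[v,u]
        P=world(n,u,v,d=dd);P=P[(dd>0)&(P[:,2]>zl)]
        if zl==0:
            # outer shape at rim height
            P=world(n,u,v,z=.008)
        r=cv2.minAreaRect((P[:,:2]*1000).astype(np.float32));a=np.cov(P[:,:2].T)
        print(n,q,"minrect",np.round(r[0],1),np.round(r[1],1),"%.1f"%r[2],"PCA ang %.1f"%np.degrees(.5*np.arctan2(2*a[0,1],a[0,0]-a[1,1])))
```

```text
top slider minrect [451.1 140. ] [68.9 26.1] 21.0 PCA ang 21.7
top block minrect [ 451.2 -264.5] [55.5 57.1] 40.5 PCA ang -73.6
top tray_long minrect [633.5  74.6] [94.6 52.8] 9.2 PCA ang 10.6
top tray_square minrect [610.9 226.6] [70.6 68.5] 81.1 PCA ang -73.7
side slider minrect [449.1 138.2] [70.  28.6] 21.0 PCA ang 20.5
side block minrect [438.7  11. ] [42.6 47.4] 4.6 PCA ang 89.6
side tray_long minrect [629.7  76.6] [97.1 60.4] 15.7 PCA ang 14.4
side tray_square minrect [608.5 227.6] [75.6 70.5] 81.5 PCA ang 89.3
```

View pics/crop1.png

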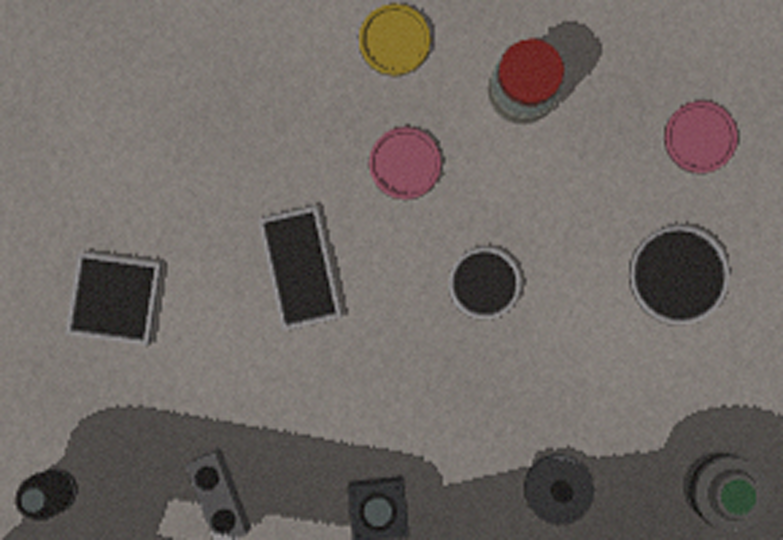

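Run:
```python
from h import *
im,d=cams.get_image("top");g=im.max(2)
for q,(u0,v0),z in (("long",(240,209),.004),("square",(172,220),.004),("small",(309,214),.003),("large",(381,211),.003)):
    n,l=cv2.connectedComponents((g<65).astype(np.uint8)*1)[:2]
    m=l==l[v0,u0];v,u=np.nonzero(m)
    P=world("top",u,v,z=z);r=cv2.minAreaRect((P[:,:2]*1000).astype(np.float32))
    print(q,m.sum(),np.round(r[0],1),np.round(r[1],1),"%.1f"%r[2],"mean",np.round(P.mean(0)*1000,1))
for q,(u0,v0) in (("block",(262,292)),):
    P=world("top",*np.meshgrid(np.arange(245,300),np.arange(275,325)),d=d[275:325,245:300]).reshape(-1,3);P=P[(P[:,2]>.028)&(P[:,2]<.04)]
    r=cv2.minAreaRect((P[:,:2]*1000).astype(np.float32));print(q,len(P),np.round(r[0],1),np.round(r[1],1),"%.1f"%r[2],P.mean(0))
```

```text
long 702 [634.8  74.5] [84.4 41.3] 11.9 mean [634.6  74.7   4. ]
square 706 [611.8 227.9] [59.  58.6] 81.3 mean [611.8 227.8   4. ]
small 405 [619.9 -77.4] [49.  46.7] 89.2 mean [620.1 -77.4   3. ]
large 837 [ 624.4 -237.7] [71.4 69.1] 89.2 mean [ 624.4 -238.1    3. ]
block 431 [439.9  11.9] [44.6 43.8] 5.1 [0.44028611 0.01195238 0.0322537 ]
```

```bash
cat >> h.py <<'E'
from scipy.spatial.transform import Rotation as Ro
def plan(x,y,z,yaw=None):
    """yaw = angle of jaw axis, deg. Prints shift in present tool axes, and in yaw-target axes, and turn"""
    s=st();w=s["tool_rot"];R=Ro.from_quat([w[1],w[2],w[3],w[0]]).as_matrix()
    yaw0=np.degrees(np.arctan2(R[1,0],R[0,0]))
    d=(np.array([x,y,z])-s["ee_pos"])*1000
    print("yaw0 %.2f tilt"%yaw0,np.round(R[2],4),"shift now",np.round(R.T@d,1))
    if yaw is not None:
        a=np.radians(yaw);T=np.array([[np.cos(a),np.sin(a),0],[0,0,-1],[-np.sin(a),np.cos(a),0]]);T[2]=np.cross(T[0],T[1])
        print("first turn ay %.1f"%(-((yaw-yaw0+180)%360-180)),"then shift",np.round(T@d,1))
E
python3 -c "
from h import *
plan(.45,.3,.2,90)"
```

```text
t 1.75 ee [0.1443 0.5824 0.3039] q [-0.557  0.557  0.436 -0.436] F [-0.7  0.6  0.7] w 0.0857 j [ 1.21  0.36  1.51 -0.    1.27 -0.12]
yaw0 76.09 tilt [-1.e-04 -1.e+00 -0.e+00] shift now [-200.6  103.9 -364.7]
first turn ay -13.9 then shift [-282.4  103.9 -305.7]
```

Request:
move_arm([
  [0, 0, 0, 0, -7, 0],
  [0, 0, 0, 0, -7, 0],
  [-28, 0, -28, 0, 0, 0],
  [-28, 0, -28, 0, 0, 0],
  [-28, 0, -28, 0, 0, 0],
  [-28, 0, -28, 0, 0, 0],
  [-28, 0, -28, 0, 0, 0],
  [-28, 0, -28, 0, 0, 0],
  [-28, 0, -28, 0, 0, 0],
  [-28, 0, -28, 0, 0, 0],
  [-28, 0, -28, 0, 0, 0],
  [-28, 0, -28, 0, 0, 0],
], gripper=-1, squeeze=30)

```text
clock: 2.75
ee_pos: [0.4258, 0.3012, 0.3042]
tool_rot: [-0.5, 0.5, 0.501, -0.5]
ft_force: [0.0, 1.1, 1.2]
width: 0.0854
```

```bash
python3 -c "
from h import *
plan(.45,-.2635,.16,90)"
```

```text
t 2.75 ee [0.4258 0.3012 0.3042] q [-0.5    0.5    0.501 -0.5  ] F [0.  1.1 1.2] w 0.0854 j [ 0.48  0.25  1.68  0.    1.22 -1.09]
yaw0 90.09 tilt [ 3.e-04 -1.e+00 -5.e-04] shift now [-564.8  144.   -23.2]
first turn ay 0.1 then shift [-564.7  144.2  -24.2]
```

Request:
move_arm([
  [-36, 8, -2, 0, 0, 0],
  [-36, 8, -2, 0, 0, 0],
  [-36, 8, -2, 0, 0, 0],
  [-36, 8, -2, 0, 0, 0],
  [-36, 8, -2, 0, 0, 0],
  [-36, 8, -2, 0, 0, 0],
  [-36, 8, -2, 0, 0, 0],
  [-36, 8, -2, 0, 0, 0],
  [-36, 8, -2, 0, 0, 0],
  [-36, 8, -2, 0, 0, 0],
  [-36, 8, -2, 0, 0, 0],
  [-36, 8, -2, 0, 0, 0],
])

```text
clock: 3.75
ee_pos: [0.4493, -0.1311, 0.2078]
tool_rot: [-0.499, 0.5, 0.5, -0.5]
ft_force: [0.2, 0.6, -0.3]
width: 0.0854
```

Request:
move_arm([
  [-35, 10, 0, 0, 0, 0],
  [-35, 10, 0, 0, 0, 0],
  [-30, 10, 0, 0, 0, 0],
  [-20, 10, 0, 0, 0, 0],
  [-8, 8, 0, 0, 0, 0],
  [0, 0, 0, 0, 0, 0],
])

```text
clock: 4.25
ee_pos: [0.4491, -0.2584, 0.1586]
tool_rot: [0.501, -0.5, -0.5, 0.5]
ft_force: [-0.5, 0.7, -0.1]
width: 0.0855
```

```bash
python3 -c "
from h import *
plan(.45,-.2635,.083,90)
for n in ('side','top'):
    im,d=cams.get_image(n);cv2.imwrite(f'pics/{n}1.png',im[:,:,::-1])
"
```

```text
t 4.25 ee [ 0.4491 -0.2584  0.1586] q [ 0.501 -0.5   -0.5    0.5  ] F [-0.5  0.7 -0.1] w 0.0855 j [-0.66  0.43  1.84 -0.    0.88 -2.23]
yaw0 89.95 tilt [ 7.0e-04 -1.0e+00  1.2e-03] shift now [-5.2 75.6 -1. ]
first turn ay -0.0 then shift [-5.1 75.6 -0.9]
```

View pics/side1.png

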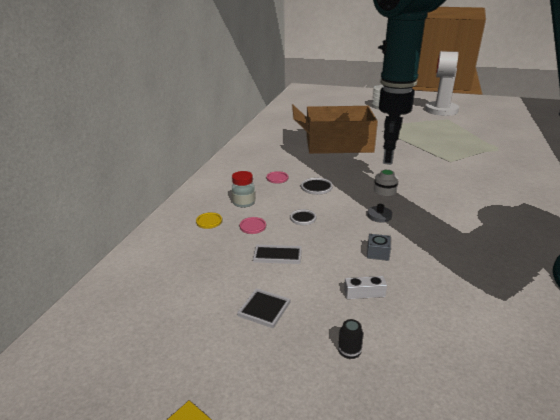

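Request:
move_arm([
  [-5, 5, -1, 0, 0, 0],
  [0, 15, 0, 0, 0, 0],
  [0, 15, 0, 0, 0, 0],
  [0, 15, 0, 0, 0, 0],
  [0, 13, 0, 0, 0, 0],
  [0, 9, 0, 0, 0, 0],
  [0, 4, 0, 0, 0, 0],
  [0, 0, 0, 0, 0, 0],
])

```text
clock: 5.02
ee_pos: [0.4504, -0.2613, 0.0835]
tool_rot: [0.5, -0.499, -0.501, 0.501]
ft_force: [-0.5, 0.2, 1.3]
width: 0.0854
```

```bash
python3 -c "
from h import *
plan(.45,-.2635,.083,90)
im,d=cams.get_image('side');cv2.imwrite('pics/side2.png',cv2.resize(im[100:260,300:460,::-1],None,fx=3.5,fy=3.5))
"
```

```text
t 5.02 ee [ 0.4504 -0.2613  0.0835] q [ 0.5   -0.499 -0.501  0.501] F [-0.5  0.2  1.3] w 0.0854 j [-0.66  0.55  1.88 -0.    0.71 -2.23]
yaw0 90.15 tilt [ 7.e-04 -1.e+00  1.e-03] shift now [-2.2  0.5  0.4]
first turn ay 0.1 then shift [-2.2  0.5  0.4]
```

View pics/side2.png

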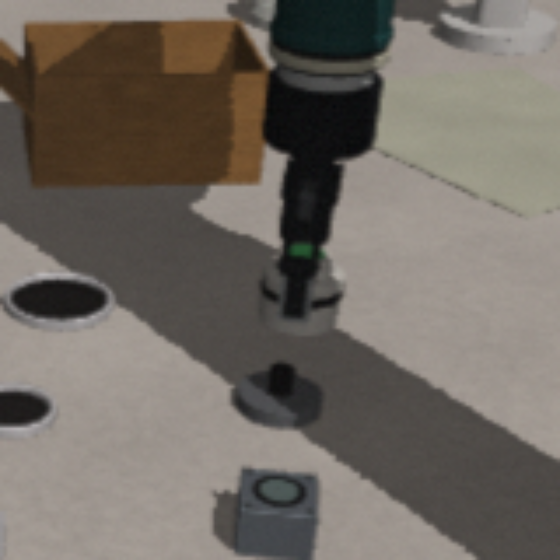

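Request:
move_arm([
  [-2, 0, 0, 0, 0, 0],
  [0, 0, 0, 0, 0, 0],
])

```text
clock: 5.23
ee_pos: [0.4512, -0.2647, 0.0847]
tool_rot: [-0.499, 0.5, 0.5, -0.5]
ft_force: [-0.2, 0.6, 0.1]
width: 0.0853
```

Request:
move_arm([
  [0, 0, 0, 0, 0, 0],
  [0, 0, 0, 0, 0, 0],
  [0, 0, 0, 0, 0, 0],
  [0, 0, 0, 0, 0, 0],
  [0, 0, 0, 0, 0, 0],
  [0, 0, 0, 0, 0, 0],
  [0, 0, 0, 0, 0, 0],
  [0, 0, 0, 0, 0, 0],
], gripper=1, squeeze=40)

```text
clock: 5.9
ee_pos: [0.451, -0.2648, 0.0849]
tool_rot: [0.499, -0.5, -0.5, 0.501]
ft_force: [-1.4, -0.7, 7.2]
width: 0.0567
```

Request:
move_arm([
  [0, -2, 0, 0, 0, 0],
  [0, -4, 0, 0, 0, 0],
  [0, -8, 0, 0, 0, 0],
  [0, -10, 0, 0, 0, 0],
  [0, -10, 0, 0, 0, 0],
  [0, -6, 0, 0, 0, 0],
  [0, 0, 0, 0, 0, 0],
])

```text
clock: 6.48
ee_pos: [0.4514, -0.2648, 0.1258]
tool_rot: [-0.498, 0.501, 0.501, -0.5]
ft_force: [0.6, 0.4, -3.7]
width: 0.0565
```

```bash
python3 -c "
from h import *
plan(.623,-.2375,.124,90)
im,d=cams.get_image('side');cv2.imwrite('pics/side3.png',cv2.resize(im[100:260,300:460,::-1],None,fx=3.5,fy=3.5))
"
```

```text
t 6.48 ee [ 0.4514 -0.2648  0.1258] q [-0.498  0.501  0.501 -0.5  ] F [ 0.6  0.4 -3.7] w 0.0565 j [-0.66  0.48  1.86 -0.    0.8  -2.23]
yaw0 90.09 tilt [-0.0021 -1.     -0.0026] shift now [  27.     2.2 -171.6]
first turn ay 0.1 then shift [  27.3    1.8 -171.6]
```

View pics/side3.png

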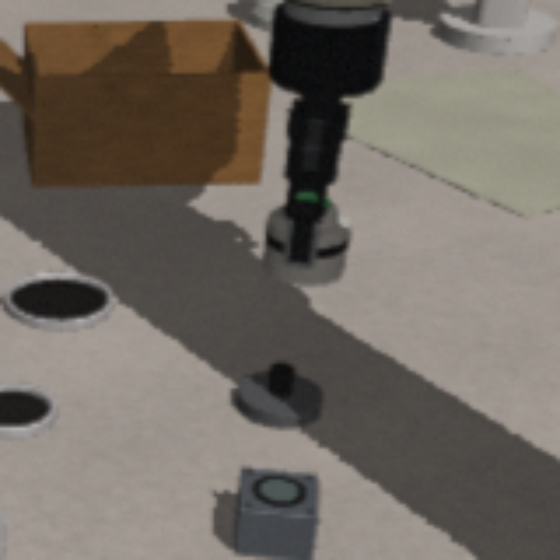

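Request:
move_arm([
  [1, 0, -8, 0, 0, 0],
  [3, 0, -20, 0, 0, 0],
  [4, 0, -26, 0, 0, 0],
  [4, 0, -28, 0, 0, 0],
  [4, 0, -28, 0, 0, 0],
  [4, 0, -26, 0, 0, 0],
  [4, 0, -20, 0, 0, 0],
  [3, 0, -12, 0, 0, 0],
  [0, 0, -4, 0, 0, 0],
  [0, 0, 0, 0, 0, 0],
  [0, 0, 0, 0, 0, 0],
])

```text
clock: 7.45
ee_pos: [0.6212, -0.2367, 0.1232]
tool_rot: [0.5, -0.499, -0.5, 0.501]
ft_force: [-0.3, 0.3, -3.8]
width: 0.0565
```

```bash
python3 -c "
from h import *
plan(.6237,-.2375,.088,90)
for n in ('side','top'):
  im,d=cams.get_image(n)
  for m in masks_of('objective',n)[:1]:
    v,u=np.nonzero(m['pixels']);P=world(n,u,v,d=d[v,u]);P=P[d[v,u]>0];T=P[P[:,2]>np.percentile(P[:,2],97)-.006];print(n,m['confidence'],T.max(0),T.min(0),(T.max(0)+T.min(0))/2)
"
```

```text
t 7.45 ee [ 0.6212 -0.2367  0.1232] q [ 0.5   -0.499 -0.5    0.501] F [-0.3  0.3 -3.8] w 0.0565 j [-0.47  0.64  1.52 -0.    0.98 -2.04]
yaw0 90.09 tilt [ 7.0e-04 -1.0e+00  2.4e-03] shift now [-0.8 35.2 -2.6]
first turn ay 0.1 then shift [-0.8 35.2 -2.5]
side 0.88 [ 0.61380925 -0.21990139  0.09369681] [ 0.60092338 -0.25120771  0.08558865] [ 0.60736632 -0.23555455  0.08964273]
top 0.65 [ 0.60721901 -0.20107074  0.13067928] [ 0.60669135 -0.2061368   0.12066977] [ 0.60695518 -0.20360377  0.12567452]
```

Request:
move_arm([
  [-1, 5, -2, 0, 0, 0],
  [0, 10, 0, 0, 0, 0],
  [0, 8, 0, 0, 0, 0],
  [0, 5, 0, 0, 0, 0],
  [0, 3, 0, 0, 0, 0],
  [0, 1, 0, 0, 0, 0],
  [0, 0, 0, 0, 0, 0],
])

```text
clock: 8.23
ee_pos: [0.6243, -0.2378, 0.0913]
tool_rot: [0.5, -0.499, -0.5, 0.501]
ft_force: [0.4, -0.7, -3.8]
width: 0.0568
```

Request:
move_arm([
  [0, 1, 0, 0, 0, 0],
  [0, 1, 0, 0, 0, 0],
  [0, 0, 0, 0, 0, 0],
])

```text
clock: 8.48
ee_pos: [0.6247, -0.2379, 0.0901]
tool_rot: [-0.499, 0.5, 0.5, -0.5]
ft_force: [0.1, -1.6, -3.4]
width: 0.0565
```

Request:
move_arm([
  [0, 1, 0, 0, 0, 0],
  [0, 0, 0, 0, 0, 0],
])

```text
clock: 8.65
ee_pos: [0.6245, -0.2379, 0.089]
tool_rot: [0.5, -0.5, -0.5, 0.5]
ft_force: [-0.6, -0.1, -3.9]
width: 0.0566
```

Request:
move_arm([
  [0, 0.5, 0, 0, 0, 0],
  [0, 0, 0, 0, 0, 0],
])

```text
clock: 8.82
ee_pos: [0.6245, -0.2379, 0.0884]
tool_rot: [0.5, -0.5, -0.5, 0.5]
ft_force: [-0.3, -0.6, -3.8]
width: 0.0566
```

Request:
move_arm([
  [0, 0.5, 0, 0, 0, 0],
  [0, 0, 0, 0, 0, 0],
])

```text
clock: 8.98
ee_pos: [0.6246, -0.2379, 0.088]
tool_rot: [0.5, -0.5, -0.5, 0.5]
ft_force: [-0.9, 0.1, -3.5]
width: 0.0565
```

Request:
move_arm([
  [0, 0.5, 0, 0, 0, 0],
  [0, 0, 0, 0, 0, 0],
])

```text
clock: 9.15
ee_pos: [0.6246, -0.2379, 0.088]
tool_rot: [0.5, -0.5, -0.5, 0.5]
ft_force: [-1.0, 2.2, 2.1]
width: 0.0567
```

Request:
move_arm([
  [0, 0.5, 0, 0, 0, 0],
  [0, 0, 0, 0, 0, 0],
])

```text
clock: 9.32
ee_pos: [0.6246, -0.2379, 0.088]
tool_rot: [0.499, -0.5, -0.5, 0.5]
ft_force: [-3.6, 1.7, 6.9]
width: 0.0564
```

Request:
move_arm([
  [0, 0.5, 0, 0, 0, 0],
  [0, 0, 0, 0, 0, 0],
])

```text
clock: 9.48
ee_pos: [0.6246, -0.2379, 0.0879]
tool_rot: [0.499, -0.5, -0.5, 0.5]
ft_force: [-4.1, 2.1, 9.4]
width: 0.0565
```

Request:
move_arm([
  [0, -1, 0, 0, 0, 0],
  [0, 0, 0, 0, 0, 0],
  [0, 0, 0, 0, 0, 0],
  [0, 0, 0, 0, 0, 0],
  [0, 0, 0, 0, 0, 0],
  [0, 0, 0, 0, 0, 0],
], gripper=-1)

```text
clock: 9.98
ee_pos: [0.6245, -0.2379, 0.0872]
tool_rot: [0.5, -0.5, -0.5, 0.5]
ft_force: [0.0, 0.0, -0.6]
width: 0.0856
```

Request:
move_arm([
  [0, -4, 0, 0, 0, 0],
  [0, -8, 0, 0, 0, 0],
  [0, -15, 0, 0, 0, 0],
  [0, -20, 0, 0, 0, 0],
  [0, -20, 0, 0, 0, 0],
  [0, -15, 0, 0, 0, 0],
  [0, -5, 0, 0, 0, 0],
  [0, 0, 0, 0, 0, 0],
])

```text
clock: 10.65
ee_pos: [0.6256, -0.2384, 0.1767]
tool_rot: [-0.498, 0.501, 0.501, -0.5]
ft_force: [0.3, -0.7, -1.3]
width: 0.0857
```

```bash
python3 -c "
from h import *
plan(.4554,.2735,.165,90)
"
```

```text
t 10.65 ee [ 0.6256 -0.2384  0.1767] q [-0.498  0.501  0.501 -0.5  ] F [ 0.3 -0.7 -1.3] w 0.0857 j [-0.47  0.58  1.48 -0.    1.08 -2.04]
yaw0 90.09 tilt [-0.0019 -1.     -0.0036] shift now [512.2  10.2 169.4]
first turn ay 0.1 then shift [511.9  11.7 170.2]
```

Request:
move_arm([
  [36, 0, 12, 0, 0, 0],
  [36, 0, 12, 0, 0, 0],
  [36, 0, 12, 0, 0, 0],
  [36, 0, 12, 0, 0, 0],
  [36, 0, 12, 0, 0, 0],
  [36, 0, 12, 0, 0, 0],
  [36, 0, 12, 0, 0, 0],
  [36, 0, 12, 0, 0, 0],
  [36, 0, 12, 0, 0, 0],
  [36, 0, 12, 0, 0, 0],
  [36, 0, 12, 0, 0, 0],
  [36, 0, 12, 0, 0, 0],
])

```text
clock: 11.65
ee_pos: [0.4783, 0.1953, 0.1736]
tool_rot: [0.5, -0.499, -0.5, 0.501]
ft_force: [1.0, -0.1, -0.2]
width: 0.085
```

Request:
move_arm([
  [30, 0, 12, 0, 0, 0],
  [30, 4, 12, 0, 0, 0],
  [15, 4, 2, 0, 0, 0],
  [5, 4, 0, 0, 0, 0],
  [0, 0, 0, 0, 0, 0],
  [0, 0, 0, 0, 0, 0],
])

```text
clock: 12.15
ee_pos: [0.4535, 0.2732, 0.1616]
tool_rot: [0.5, -0.499, -0.5, 0.501]
ft_force: [-0.1, 0.1, -0.3]
width: 0.0854
```

```bash
python3 -c "
from h import *
plan(.4554,.2735,.083,90)
im,d=cams.get_image('top');cv2.imwrite('pics/top4.png',im[:,:,::-1])
n='top'
for m in masks_of('objective',n)[:1]:
    v,u=np.nonzero(m['pixels']);P=world(n,u,v,d=d[v,u]);P=P[d[v,u]>0];T=P[P[:,2]>np.percentile(P[:,2],97)-.006];print(n,m['confidence'],T.max(0),T.min(0),(T.max(0)+T.min(0))/2)
"
```

```text
t 12.15 ee [0.4535 0.2732 0.1616] q [ 0.5   -0.499 -0.5    0.501] F [-0.1  0.1 -0.3] w 0.0854 j [ 0.41  0.44  1.81 -0.    0.9  -1.16]
yaw0 90.12 tilt [-0.0012 -1.      0.0013] shift now [ 0.4 78.6 -2. ]
first turn ay 0.1 then shift [ 0.3 78.6 -1.9]
top 0.7 [ 0.64144939 -0.21851009  0.05875781] [ 0.60756784 -0.25188658  0.05104323] [ 0.62450861 -0.23519834  0.05490052]
```

View pics/top4.png

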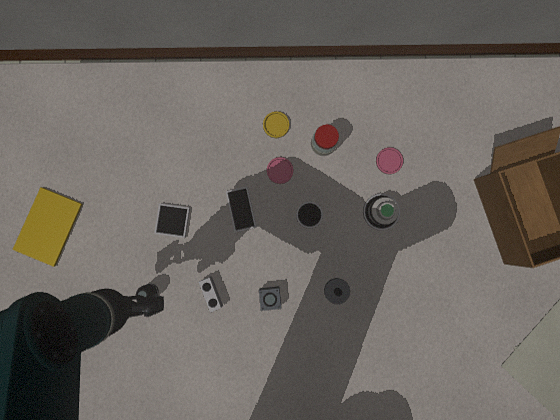

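Request:
move_arm([
  [0, 5, -2, 0, 0, 0],
  [0, 15, 0, 0, 0, 0],
  [0, 15, 0, 0, 0, 0],
  [0, 15, 0, 0, 0, 0],
  [0, 14, 0, 0, 0, 0],
  [0, 9, 0, 0, 0, 0],
  [0, 4, 0, 0, 0, 0],
  [0, 0, 0, 0, 0, 0],
  [0, 0, 0, 0, 0, 0],
])

```text
clock: 13.0
ee_pos: [0.456, 0.2736, 0.0855]
tool_rot: [0.5, -0.5, -0.5, 0.5]
ft_force: [-0.4, -0.1, 0.9]
width: 0.0853
```

```bash
python3 -c "
from h import *
plan(.4554,.2735,.083,90)
im,d=cams.get_image('side');cv2.imwrite('pics/side5.png',cv2.resize(im[250:410,260:440,::-1],None,fx=3.5,fy=3.5))
"
```

```text
t 13.00 ee [0.456  0.2736 0.0855] q [ 0.5 -0.5 -0.5  0.5] F [-0.4 -0.1  0.9] w 0.0853 j [ 0.41  0.56  1.86 -0.    0.72 -1.16]
yaw0 90.06 tilt [-1.e-04 -1.e+00 -0.e+00] shift now [-0.1  2.5  0.6]
first turn ay 0.1 then shift [-0.1  2.5  0.6]
```

View pics/side5.png

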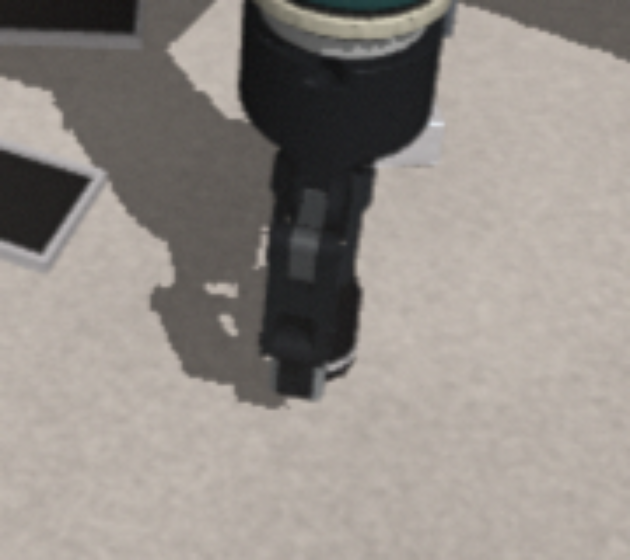

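Looks aligned; close on the eyepiece and lift.

Request:
move_arm([
  [0, 1, 0, 0, 0, 0],
  [0, 0, 0, 0, 0, 0],
  [0, 0, 0, 0, 0, 0],
  [0, 0, 0, 0, 0, 0],
  [0, 0, 0, 0, 0, 0],
  [0, 0, 0, 0, 0, 0],
  [0, 0, 0, 0, 0, 0],
  [0, 0, 0, 0, 0, 0],
  [0, 0, 0, 0, 0, 0],
  [0, 0, 0, 0, 0, 0],
], gripper=1, squeeze=30)

```text
clock: 13.88
ee_pos: [0.4558, 0.274, 0.0849]
tool_rot: [-0.5, 0.5, 0.501, -0.5]
ft_force: [-1.3, -0.0, 5.2]
width: 0.0349
```

Request:
move_arm([
  [0, -2, 0, 0, 0, 0],
  [0, -4, 0, 0, 0, 0],
  [0, -10, 0, 0, 0, 0],
  [0, -20, 0, 0, 0, 0],
  [0, -25, 0, 0, 0, 0],
  [0, -20, 0, 0, 0, 0],
  [0, -8, 0, 0, 0, 0],
  [0, 0, 0, 0, 0, 0],
])

```text
clock: 14.55
ee_pos: [0.457, 0.2744, 0.1758]
tool_rot: [-0.499, 0.5, 0.502, -0.499]
ft_force: [0.6, 0.1, -1.7]
width: 0.0353
```

```bash
python3 -c "
from h import *
plan(.619,-.0778,.124,90)
im,d=cams.get_image('side');cv2.imwrite('pics/side6.png',cv2.resize(im[230:410,260:440,::-1],None,fx=3.,fy=3.))
"
```

```text
t 14.55 ee [0.457  0.2744 0.1758] q [-0.499  0.5    0.502 -0.499] F [ 0.6  0.1 -1.7] w 0.0353 j [ 0.41  0.42  1.8  -0.    0.92 -1.16]
yaw0 90.09 tilt [ 0.0018 -1.     -0.0044] shift now [-352.6   51.9 -161.2]
first turn ay 0.1 then shift [-352.2   51.8 -162. ]
```

View pics/side6.png

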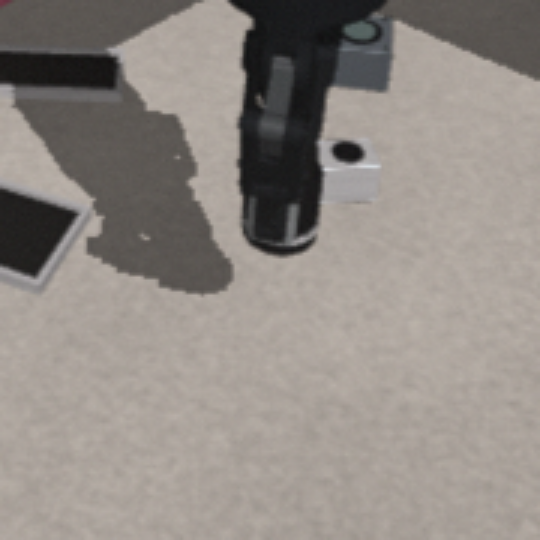

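Request:
move_arm([
  [-10, 0, -5, 0, 0, 0],
  [-24, 0, -11, 0, 0, 0],
  [-32, 0, -15, 0, 0, 0],
  [-34, 0, -16, 0, 0, 0],
  [-34, 0, -16, 0, 0, 0],
  [-34, 0, -16, 0, 0, 0],
  [-34, 0, -16, 0, 0, 0],
  [-34, 0, -16, 0, 0, 0],
  [-34, 0, -16, 0, 0, 0],
  [-34, 0, -15, 0, 0, 0],
  [-28, 5, -12, 0, 0, 0],
  [-14, 10, -6, 0, 0, 0],
])

```text
clock: 15.6
ee_pos: [0.618, -0.0767, 0.1576]
tool_rot: [-0.499, 0.501, 0.5, -0.5]
ft_force: [0.3, 0.6, -0.5]
width: 0.0352
```

Request:
move_arm([
  [-6, 15, -2, 0, 0, 0],
  [0, 12, 0, 0, 0, 0],
  [0, 8, 0, 0, 0, 0],
  [0, 0, 0, 0, 0, 0],
  [0, 0, 0, 0, 0, 0],
])

```text
clock: 16.02
ee_pos: [0.617, -0.0767, 0.1222]
tool_rot: [0.5, -0.498, -0.5, 0.501]
ft_force: [-0.0, -0.4, -0.8]
width: 0.0352
```

```bash
python3 -c "
from h import *
plan(.619,-.0778,.088,90)
"
```

```text
t 16.02 ee [ 0.617  -0.0767  0.1222] q [ 0.5   -0.498 -0.5    0.501] F [-0.  -0.4 -0.8] w 0.0352 j [-0.23  0.59  1.63  0.    0.93 -1.81]
yaw0 90.15 tilt [ 8.0e-04 -1.0e+00  3.1e-03] shift now [-1.1 34.2 -2.1]
first turn ay 0.1 then shift [-1.1 34.2 -2. ]
```

Request:
move_arm([
  [-1, 6, -1, 0, 0, 0],
  [0, 10, 0, 0, 0, 0],
  [0, 8, 0, 0, 0, 0],
  [0, 4, 0, 0, 0, 0],
  [0, 2, 0, 0, 0, 0],
  [0, 1, 0, 0, 0, 0],
  [0, 0, 0, 0, 0, 0],
  [0, 0, 0, 0, 0, 0],
])

```text
clock: 16.68
ee_pos: [0.6195, -0.079, 0.0926]
tool_rot: [-0.499, 0.5, 0.5, -0.5]
ft_force: [-0.7, 0.2, -0.8]
width: 0.035
```

```bash
python3 -c "
from h import *
plan(.619,-.0778,.088,90)
im,d=cams.get_image('top');cv2.imwrite('pics/top7.png',cv2.resize(im[140:300,200:440,::-1],None,fx=3,fy=3))
"
```

```text
t 16.68 ee [ 0.6195 -0.079   0.0926] q [-0.499  0.5    0.5   -0.5  ] F [-0.7  0.2 -0.8] w 0.0350 j [-0.24  0.63  1.64 -0.    0.87 -1.81]
yaw0 90.09 tilt [-2.e-04 -1.e+00 -4.e-04] shift now [1.2 4.6 0.5]
first turn ay 0.1 then shift [1.2 4.6 0.5]
```

View pics/top7.png

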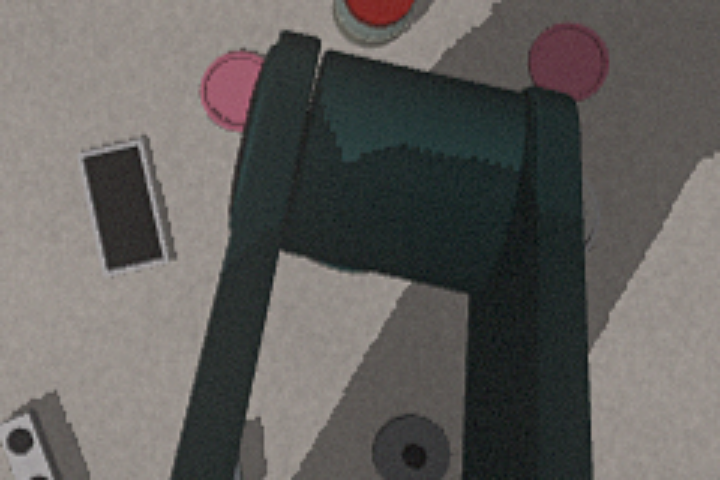

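Request:
move_arm([
  [0, 2, 0, 0, 0, 0],
  [0, 1, 0, 0, 0, 0],
  [0, 0.5, 0, 0, 0, 0],
  [0, 0, 0, 0, 0, 0],
])

```text
clock: 17.07
ee_pos: [0.6192, -0.0789, 0.0888]
tool_rot: [0.5, -0.5, -0.5, 0.5]
ft_force: [0.0, 0.3, -0.4]
width: 0.0347
```

Request:
move_arm([
  [0, 0.5, 0, 0, 0, 0],
  [0, 0, 0, 0, 0, 0],
])

```text
clock: 17.23
ee_pos: [0.6193, -0.0789, 0.0884]
tool_rot: [0.5, -0.5, -0.5, 0.5]
ft_force: [-0.4, 0.5, -0.9]
width: 0.0348
```

Request:
move_arm([
  [0, 0.5, 0, 0, 0, 0],
  [0, 0, 0, 0, 0, 0],
])

```text
clock: 17.4
ee_pos: [0.6193, -0.0789, 0.0879]
tool_rot: [0.5, -0.5, -0.5, 0.5]
ft_force: [0.0, 0.1, -1.2]
width: 0.0349
```

Request:
move_arm([
  [0, 0.5, 0, 0, 0, 0],
  [0, 0, 0, 0, 0, 0],
])

```text
clock: 17.57
ee_pos: [0.6193, -0.0789, 0.0879]
tool_rot: [0.5, -0.5, -0.5, 0.5]
ft_force: [-1.0, 0.1, 3.8]
width: 0.0352
```

Request:
move_arm([
  [0, -0.5, 0, 0, 0, 0],
  [0, 0, 0, 0, 0, 0],
  [0, 0, 0, 0, 0, 0],
  [0, 0, 0, 0, 0, 0],
  [0, 0, 0, 0, 0, 0],
  [0, 0, 0, 0, 0, 0],
  [0, 0, 0, 0, 0, 0],
], gripper=-1)

```text
clock: 18.15
ee_pos: [0.6193, -0.0789, 0.0879]
tool_rot: [0.5, -0.5, -0.5, 0.5]
ft_force: [0.3, 0.4, -0.2]
width: 0.0855
```

Request:
move_arm([
  [0, -4, 0, 0, 0, 0],
  [0, -8, 0, 0, 0, 0],
  [0, -15, 0, 0, 0, 0],
  [0, -20, 0, 0, 0, 0],
  [0, -20, 0, 0, 0, 0],
  [0, -12, 0, 0, -7, 0],
  [0, -3, 0, 0, -7, 0],
  [0, 0, 0, 0, -7, 0],
  [0, 0, 0, 0, 0, 0],
])

```text
clock: 18.9
ee_pos: [0.6197, -0.079, 0.1714]
tool_rot: [-0.398, 0.399, 0.584, -0.584]
ft_force: [-0.9, -0.3, -0.1]
width: 0.0855
```

```bash
python3 -c "
from h import *
plan(.4505,.139,.16,111)
"
```

```text
t 18.90 ee [ 0.6197 -0.079   0.1714] q [-0.398  0.399  0.584 -0.584] F [-0.9 -0.3 -0.1] w 0.0855 j [-0.24  0.53  1.59 -0.    1.02 -2.18]
yaw0 111.34 tilt [-0.0012 -1.     -0.0015] shift now [264.6  10.9  78.3]
first turn ay 0.3 then shift [264.1  11.4  79.8]
```

Request:
move_arm([
  [15, 0, 5, 0, 0, 0],
  [30, 0, 9, 0, 0, 0],
  [34, 0, 10, 0, 0, 0],
  [34, 0, 10, 0, 0, 0],
  [34, 0, 10, 0, 0, 0],
  [34, 0, 10, 0, 0, 0],
  [34, 0, 10, 0, 0, 0],
  [28, 3, 9, 0, 0, 0],
  [16, 4, 5, 0, 0, 0],
  [5, 4, 1, 0, 0, 0],
  [0, 0, 0, 0, 0, 0],
  [0, 0, 0, 0, 0, 0],
])

```text
clock: 19.9
ee_pos: [0.4513, 0.1388, 0.159]
tool_rot: [-0.4, 0.401, 0.583, -0.583]
ft_force: [0.6, -0.2, 0.7]
width: 0.0852
```

```bash
python3 -c "
from h import *
plan(.4505,.139,.082,111)
im,d=cams.get_image('top');cv2.imwrite('pics/top8.png',cv2.resize(im[140:340,130:440,::-1],None,fx=2.5,fy=2.5))
n='top'
for q in ('eyepiece','slider'):
  for m in masks_of(q,n)[:1]:
    v,u=np.nonzero(m['pixels']);P=world(n,u,v,d=d[v,u]);P=P[d[v,u]>0];T=P[P[:,2]>np.percentile(P[:,2],97)-.006];print(q,m['confidence'],np.ptp(T,axis=0),(T.max(0)+T.min(0))/2)
"
```

```text
t 19.90 ee [0.4513 0.1388 0.159 ] q [-0.4    0.401  0.583 -0.583] F [ 0.6 -0.2  0.7] w 0.0852 j [ 0.15  0.37  1.94 -0.    0.83 -1.79]
yaw0 111.03 tilt [-6.e-04 -1.e+00 -5.e-04] shift now [ 0.5 77.   0.7]
first turn ay 0.0 then shift [ 0.4 77.   0.7]
eyepiece 0.75 [0.02732416 0.02737812 0.00696738] [ 0.61931599 -0.07680231  0.0561329 ]
slider 0.79 [0.06382428 0.0517394  0.13892539] [0.45418344 0.13421776 0.09458727]
```

View pics/top8.png

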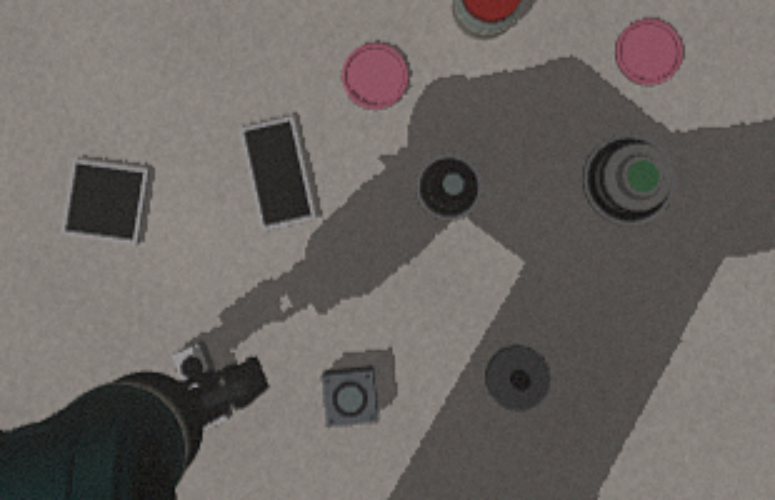

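Request:
move_arm([
  [0, 5, 0, 0, 0, 0],
  [0, 15, 0, 0, 0, 0],
  [0, 15, 0, 0, 0, 0],
  [0, 15, 0, 0, 0, 0],
  [0, 14, 0, 0, 0, 0],
  [0, 9, 0, 0, 0, 0],
  [0, 5, 0, 0, 0, 0],
  [0, 0, 0, 0, 0, 0],
  [0, 0, 0, 0, 0, 0],
])

```text
clock: 20.8
ee_pos: [0.4508, 0.1388, 0.0809]
tool_rot: [0.4, -0.4, -0.583, 0.583]
ft_force: [0.1, 0.2, -0.3]
width: 0.0852
```

Request:
move_arm([
  [0, 0, 0, 0, 0, 0],
  [0, 0, 0, 0, 0, 0],
  [0, 0, 0, 0, 0, 0],
  [0, 0, 0, 0, 0, 0],
  [0, 0, 0, 0, 0, 0],
  [0, 0, 0, 0, 0, 0],
  [0, 0, 0, 0, 0, 0],
  [0, 0, 0, 0, 0, 0],
  [0, 0, 0, 0, 0, 0],
  [0, 0, 0, 0, 0, 0],
  [0, 0, 0, 0, 0, 0],
], gripper=1)

```text
clock: 21.72
ee_pos: [0.4508, 0.139, 0.0813]
tool_rot: [-0.4, 0.4, 0.583, -0.583]
ft_force: [-1.2, -0.4, 5.7]
width: 0.0252
```

Request:
move_arm([
  [0, -2, 0, 0, 0, 0],
  [0, -4, 0, 0, 0, 0],
  [0, -10, 0, 0, 0, 0],
  [0, -20, 0, 0, 0, 0],
  [0, -20, 0, 0, 0, 0],
  [0, -10, 0, 0, 4.5, 0],
  [0, -4, 0, 0, 4.5, 0],
  [0, 0, 0, 0, 0, 0],
])

```text
clock: 22.38
ee_pos: [0.4512, 0.1391, 0.1522]
tool_rot: [-0.445, 0.446, 0.55, -0.549]
ft_force: [-0.3, -0.2, -1.2]
width: 0.0249
```

```bash
python3 -c "
from h import *
plan(.633,.0745,.125,102)
im,d=cams.get_image('side');cv2.imwrite('pics/side9.png',cv2.resize(im[200:360,260:440,::-1],None,fx=3.5,fy=3.5))
"
```

```text
t 22.38 ee [0.4512 0.1391 0.1522] q [-0.445  0.446  0.55  -0.549] F [-0.3 -0.2 -1.2] w 0.0249 j [ 0.15  0.39  1.95 -0.    0.81 -1.63]
yaw0 101.94 tilt [-2.0e-04 -1.0e+00 -2.3e-03] shift now [-100.8   27.6 -164.5]
first turn ay -0.1 then shift [-101.    27.2 -164.4]
```

View pics/side9.png

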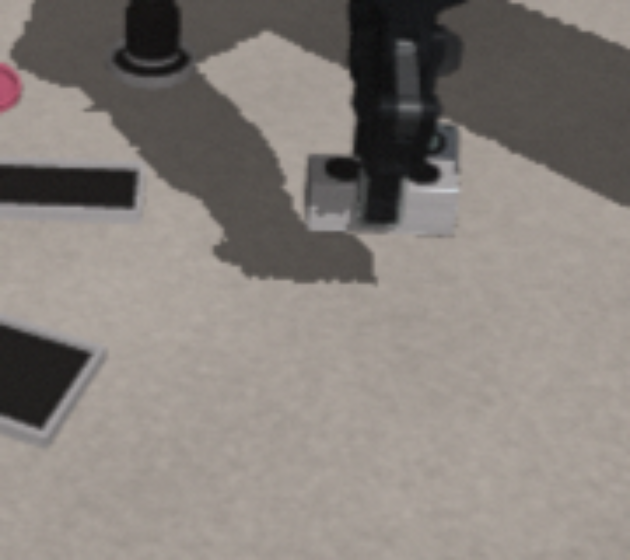

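Request:
move_arm([
  [-4, 0, -7, 0, 0, 0],
  [-9, 0, -15, 0, 0, 0],
  [-13, 0, -21, 0, 0, 0],
  [-15, 0, -24, 0, 0, 0],
  [-15, 0, -24, 0, 0, 0],
  [-15, 0, -24, 0, 0, 0],
  [-13, 0, -21, 0, 0, 0],
  [-9, 3, -15, 0, 0, 0],
  [-5, 6, -9, 0, 0, 0],
  [-3, 6, -4, 0, 0, 0],
  [0, 5, 0, 0, 0, 0],
  [0, 0, 0, 0, 0, 0],
])

```text
clock: 23.43
ee_pos: [0.6299, 0.0747, 0.1286]
tool_rot: [0.446, -0.443, -0.549, 0.551]
ft_force: [-0.3, 0.4, -0.9]
width: 0.0253
```

```bash
python3 -c "
from h import *
plan(.633,.0745,.0855,102)
im,d=cams.get_image('side');cv2.imwrite('pics/side10.png',cv2.resize(im[190:320,200:360,::-1],None,fx=4,fy=4))
"
```

```text
t 23.43 ee [0.6299 0.0747 0.1286] q [ 0.446 -0.443 -0.549  0.551] F [-0.3  0.4 -0.9] w 0.0253 j [ 0.01  0.6   1.59  0.    0.96 -1.77]
yaw0 102.11 tilt [ 0.001  -1.      0.0048] shift now [-0.9 43.1 -3.2]
first turn ay 0.1 then shift [-0.8 43.1 -3. ]
```

View pics/side10.png

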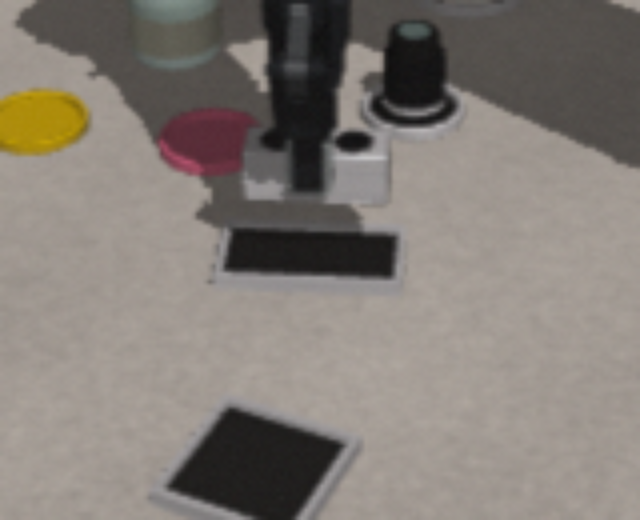

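Request:
move_arm([
  [0, 6, -2, 0, 0, 0],
  [0, 12, 0, 0, 0, 0],
  [0, 10, 0, 0, 0, 0],
  [0, 6, 0, 0, 0, 0],
  [0, 3, 0, 0, 0, 0],
  [0, 2, 0, 0, 0, 0],
  [0, 1, 0, 0, 0, 0],
  [0, 0, 0, 0, 0, 0],
  [0, 0, 0, 0, 0, 0],
])

```text
clock: 24.23
ee_pos: [0.6343, 0.075, 0.0912]
tool_rot: [-0.444, 0.445, 0.55, -0.55]
ft_force: [0.3, -0.8, -2.1]
width: 0.0254
```

```bash
python3 -c "
from h import *
plan(.633,.0745,.0853,102)
im,d=cams.get_image('side');cv2.imwrite('pics/side11.png',cv2.resize(im[190:320,200:360,::-1],None,fx=4,fy=4))
"
```

```text
t 24.23 ee [0.6343 0.075  0.0912] q [-0.444  0.445  0.55  -0.55 ] F [ 0.3 -0.8 -2.1] w 0.0254 j [ 0.01  0.65  1.61 -0.    0.88 -1.77]
yaw0 102.09 tilt [-2.e-04 -1.e+00 -5.e-04] shift now [-0.2  5.9  1.4]
first turn ay 0.1 then shift [-0.2  5.9  1.4]
```

View pics/side11.png

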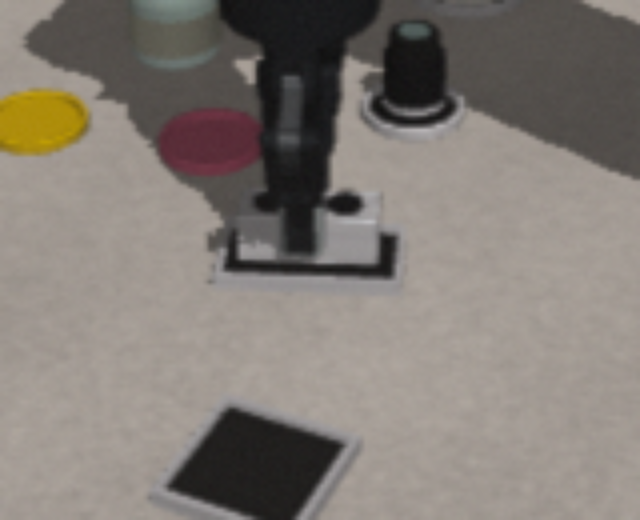

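Well over the tray; lower by feel.

Request:
move_arm([
  [0, 2, 1, 0, 0, 0],
  [0, 1.5, 0, 0, 0, 0],
  [0, 1, 0, 0, 0, 0],
  [0, 0.5, 0, 0, 0, 0],
  [0, 0, 0, 0, 0, 0],
])

```text
clock: 24.7
ee_pos: [0.633, 0.0748, 0.0857]
tool_rot: [0.445, -0.445, -0.55, 0.55]
ft_force: [-0.1, -0.2, -1.2]
width: 0.0256
```

Request:
move_arm([
  [0, 0.5, 0, 0, 0, 0],
  [0, 0, 0, 0, 0, 0],
])

```text
clock: 24.87
ee_pos: [0.6331, 0.0748, 0.0854]
tool_rot: [0.445, -0.445, -0.55, 0.55]
ft_force: [0.7, 0.0, -1.0]
width: 0.0249
```

Request:
move_arm([
  [0, 0.5, 0, 0, 0, 0],
  [0, 0, 0, 0, 0, 0],
])

```text
clock: 25.03
ee_pos: [0.6331, 0.0748, 0.0854]
tool_rot: [-0.444, 0.445, 0.55, -0.55]
ft_force: [-0.9, -0.0, 4.3]
width: 0.0255
```

Request:
move_arm([
  [0, 0.5, 0, 0, 0, 0],
  [0, 0, 0, 0, 0, 0],
])

```text
clock: 25.2
ee_pos: [0.6331, 0.0748, 0.0854]
tool_rot: [-0.444, 0.445, 0.55, -0.55]
ft_force: [-1.8, -0.4, 8.4]
width: 0.0254
```

Request:
move_arm([
  [0, -1, 0, 0, 0, 0],
  [0, 0, 0, 0, 0, 0],
  [0, 0, 0, 0, 0, 0],
  [0, 0, 0, 0, 0, 0],
  [0, 0, 0, 0, 0, 0],
  [0, 0, 0, 0, 0, 0],
  [0, 0, 0, 0, 0, 0],
], gripper=-1)

```text
clock: 25.78
ee_pos: [0.6331, 0.0748, 0.0853]
tool_rot: [0.445, -0.445, -0.55, 0.55]
ft_force: [-0.9, 0.0, 0.3]
width: 0.0854
```

Request:
move_arm([
  [0, -4, 0, 0, 0, 0],
  [0, -8, 0, 0, 0, 0],
  [0, -15, 0, 0, 0, 0],
  [0, -20, 0, 0, 0, 0],
  [0, -20, 0, 0, 0, 0],
  [0, -12, 0, 0, 0, 0],
  [0, -3, 0, 0, 7, 0],
  [0, 0, 0, 0, 0, 0],
])

```text
clock: 26.45
ee_pos: [0.6341, 0.0748, 0.1695]
tool_rot: [-0.478, 0.479, 0.521, -0.52]
ft_force: [0.3, 0.7, -0.4]
width: 0.0856
```

```bash
python3 -c "
from h import *
plan(.4395,.0115,.16,95)
"
```

```text
t 26.45 ee [0.6341 0.0748 0.1695] q [-0.478  0.479  0.521 -0.52 ] F [ 0.3  0.7 -0.4] w 0.0856 j [ 0.01  0.55  1.56 -0.    1.03 -1.65]
yaw0 94.84 tilt [-4.0e-04 -1.0e+00 -3.4e-03] shift now [-46.7   8.8 199.3]
first turn ay -0.2 then shift [-46.1   9.5 199.3]
```

Request:
move_arm([
  [-3, 0, 12, 0, 0, 0],
  [-5, 0, 22, 0, 0, 0],
  [-7, 0, 30, 0, 0, 0],
  [-8, 0, 32, 0, 0, 0],
  [-8, 0, 32, 0, 0, 0],
  [-7, 2, 30, 0, 0, 0],
  [-5, 3, 22, 0, 0, 0],
  [-3, 3, 13, 0, 0, 0],
  [0, 2, 6, 0, 0, 0],
  [0, 0, 0, 0, 0, 0],
  [0, 0, 0, 0, 0, 0],
])

```text
clock: 27.37
ee_pos: [0.4397, 0.0113, 0.1575]
tool_rot: [-0.477, 0.477, 0.522, -0.522]
ft_force: [0.2, -0.0, -1.1]
width: 0.0853
```

```bash
python3 -c "
from h import *
plan(.4395,.0115,.082,95)
for n in ('top','side'):
  im,d=cams.get_image(n)
  for q in ('slider','tray_long'):
   for m in masks_of(q,n)[:1]:
    v,u=np.nonzero(m['pixels']);P=world(n,u,v,d=d[v,u]);P=P[d[v,u]>0];
    if q=='slider':
      P=P[P[:,2]>.028];r=cv2.minAreaRect((P[:,:2]*1000).astype(np.float32));print(n,q,m['confidence'],r,np.percentile(P[:,2],[3,50,97]))
cv2.imwrite('pics/side12.png',cv2.resize(im[190:320,200:440,::-1],None,fx=3.3,fy=3.3))
"
```

```text
t 27.37 ee [0.4397 0.0113 0.1575] q [-0.477  0.477  0.522 -0.522] F [ 0.2 -0.  -1.1] w 0.0853 j [-0.13  0.34  2.01  0.    0.79 -1.79]
yaw0 95.15 tilt [-1.e-04 -1.e+00 -8.e-04] shift now [ 0.2 75.5  0.2]
first turn ay 0.1 then shift [ 0.2 75.5  0.2]
top slider 0.8 ((632.6087646484375, 75.96687316894531), (69.00108337402344, 26.17508888244629), 11.606195449829102) [0.02937705 0.03220035 0.03512319]
```

View pics/side12.png

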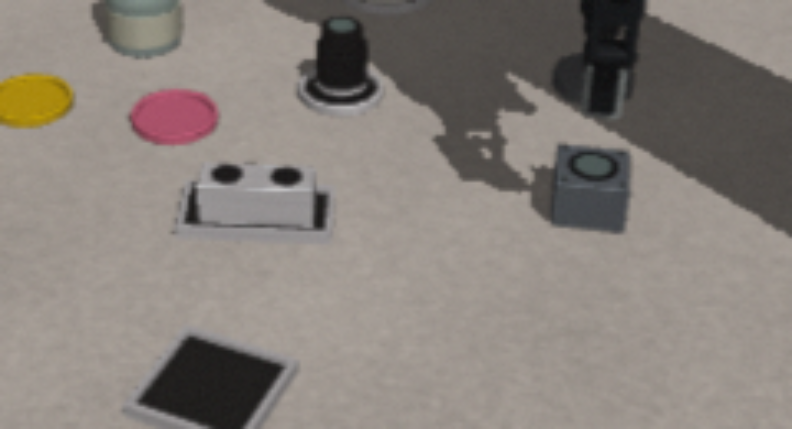

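Request:
move_arm([
  [0, 5, 0, 0, 0, 0],
  [0, 15, 0, 0, 0, 0],
  [0, 15, 0, 0, 0, 0],
  [0, 15, 0, 0, 0, 0],
  [0, 13, 0, 0, 0, 0],
  [0, 8, 0, 0, 0, 0],
  [0, 4, 0, 0, 0, 0],
  [0, 0, 0, 0, 0, 0],
  [0, 0, 0, 0, 0, 0],
])

```text
clock: 28.42
ee_pos: [0.4391, 0.0113, 0.0825]
tool_rot: [0.477, -0.477, -0.522, 0.522]
ft_force: [0.4, 0.1, 0.3]
width: 0.0858
```

Request:
move_arm([
  [0, 0, 0, 0, 0, 0],
  [0, 0, 0, 0, 0, 0],
  [0, 0, 0, 0, 0, 0],
  [0, 0, 0, 0, 0, 0],
  [0, 0, 0, 0, 0, 0],
  [0, 0, 0, 0, 0, 0],
  [0, 0, 0, 0, 0, 0],
  [0, 0, 0, 0, 0, 0],
  [0, 0, 0, 0, 0, 0],
  [0, 0, 0, 0, 0, 0],
], gripper=1)

```text
clock: 29.25
ee_pos: [0.4393, 0.0113, 0.083]
tool_rot: [-0.477, 0.478, 0.522, -0.522]
ft_force: [0.4, -0.5, 5.8]
width: 0.0434
```

Request:
move_arm([
  [0, -2, 0, 0, 0, 0],
  [0, -4, 0, 0, 0, 0],
  [0, -10, 0, 0, 0, 0],
  [0, -20, 0, 0, 0, 0],
  [0, -25, 0, 0, 0, 0],
  [0, -15, 0, 0, 7, 0],
  [0, -6, 0, 0, 6.7, 0],
  [0, 0, 0, 0, 0, 0],
])

```text
clock: 29.92
ee_pos: [0.4398, 0.0112, 0.1662]
tool_rot: [-0.536, 0.538, 0.461, -0.459]
ft_force: [0.6, -0.3, -1.4]
width: 0.0429
```

```bash
python3 -c "
from h import *
plan(.6105,.227,.125,81.3)
im,d=cams.get_image('side');cv2.imwrite('pics/side13.png',cv2.resize(im[170:300,300:460,::-1],None,fx=4,fy=4))
"
```

```text
t 29.92 ee [0.4398 0.0112 0.1662] q [-0.536  0.538  0.461 -0.459] F [ 0.6 -0.3 -1.4] w 0.0429 j [-0.13  0.33  2.   -0.    0.81 -1.55]
yaw0 81.15 tilt [ 0.     -1.     -0.0035] shift now [ 239.4   41.6 -135.3]
first turn ay -0.1 then shift [ 239.1   41.2 -136.1]
```

View pics/side13.png

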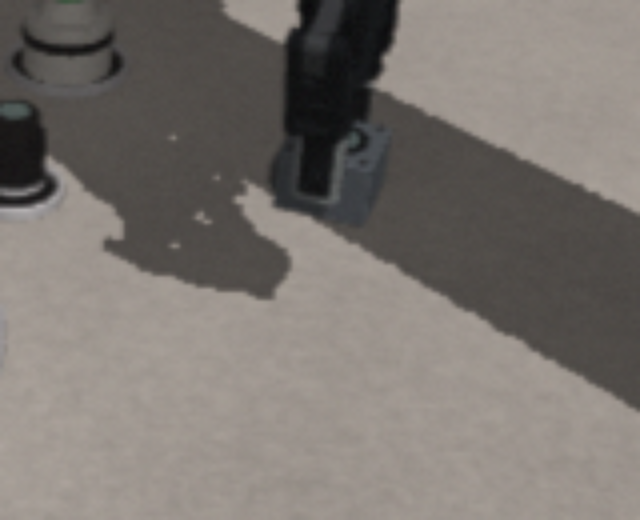

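Request:
move_arm([
  [10, 0, -6, 0, 0, 0],
  [22, 0, -13, 0, 0, 0],
  [28, 0, -16, 0, 0, 0],
  [30, 0, -17, 0, 0, 0],
  [30, 0, -17, 0, 0, 0],
  [30, 0, -17, 0, 0, 0],
  [30, 0, -17, 0, 0, 0],
  [26, 0, -15, 0, 0, 0],
  [19, 5, -11, 0, 0, 0],
  [10, 10, -6, 0, 0, 0],
  [4, 12, -2, 0, 0, 0],
  [0, 8, 0, 0, 0, 0],
])

```text
clock: 30.97
ee_pos: [0.609, 0.2274, 0.1264]
tool_rot: [0.536, -0.535, -0.46, 0.463]
ft_force: [-0.6, 0.5, -1.9]
width: 0.0434
```

Request:
move_arm([
  [0, 3, 0, 0, 0, 0],
  [0, 0, 0, 0, 0, 0],
  [0, 0, 0, 0, 0, 0],
])

```text
clock: 31.22
ee_pos: [0.6091, 0.2259, 0.1258]
tool_rot: [0.537, -0.536, -0.46, 0.462]
ft_force: [0.1, -0.8, -1.6]
width: 0.0435
```

```bash
python3 -c "
from h import *
plan(.6105,.227,.087,81.3)
im,d=cams.get_image('side');cv2.imwrite('pics/side14.png',cv2.resize(im[190:350,200:360,::-1],None,fx=3.6,fy=3.6))
"
```

```text
t 31.22 ee [0.6091 0.2259 0.1258] q [ 0.537 -0.536 -0.46   0.462] F [ 0.1 -0.8 -1.6] w 0.0435 j [ 0.25  0.62  1.56 -0.    0.97 -1.17]
yaw0 81.35 tilt [-0.0011 -1.      0.0019] shift now [ 1.3 38.8 -1.3]
first turn ay 0.0 then shift [ 1.3 38.8 -1.2]
```

View pics/side14.png

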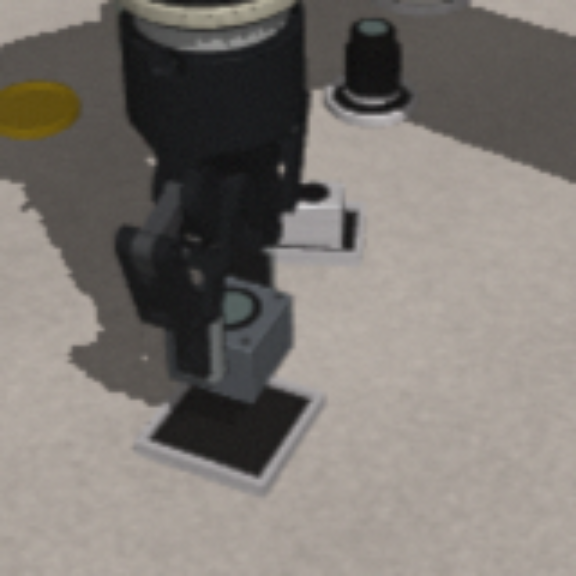

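Request:
move_arm([
  [1, 6, -1, 0, 0, 0],
  [0, 10, 0, 0, 0, 0],
  [0, 9, 0, 0, 0, 0],
  [0, 5, 0, 0, 0, 0],
  [0, 3, 0, 0, 0, 0],
  [0, 2, 0, 0, 0, 0],
  [0, 1, 0, 0, 0, 0],
  [0, 0, 0, 0, 0, 0],
  [0, 0, 0, 0, 0, 0],
])

```text
clock: 32.02
ee_pos: [0.6115, 0.228, 0.0906]
tool_rot: [-0.536, 0.536, 0.461, -0.461]
ft_force: [0.0, 0.4, -1.5]
width: 0.0436
```

```bash
python3 -c "
from h import *
plan(.6105,.227,.087,81.3)
im,d=cams.get_image('side');cv2.imwrite('pics/side15.png',cv2.resize(im[190:350,200:360,::-1],None,fx=3.6,fy=3.6))
"
```

```text
t 32.02 ee [0.6115 0.228  0.0906] q [-0.536  0.536  0.461 -0.461] F [ 0.   0.4 -1.5] w 0.0436 j [ 0.25  0.67  1.57 -0.    0.9  -1.17]
yaw0 81.39 tilt [ 1.e-04 -1.e+00 -4.e-04] shift now [-1.2  3.6  0.9]
first turn ay 0.1 then shift [-1.2  3.6  0.9]
```

View pics/side15.png

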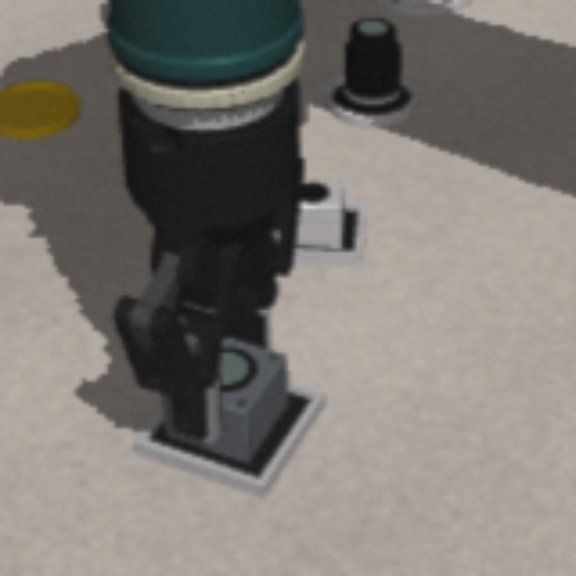

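Request:
move_arm([
  [-1, 1.5, 0, 0, 0, 0],
  [0, 1, 0, 0, 0, 0],
  [0, 0.5, 0, 0, 0, 0],
  [0, 0, 0, 0, 0, 0],
])

```text
clock: 32.4
ee_pos: [0.6111, 0.2269, 0.0873]
tool_rot: [0.536, -0.536, -0.461, 0.461]
ft_force: [0.6, -0.0, -1.0]
width: 0.0433
```

Request:
move_arm([
  [0, 0.5, 0, 0, 0, 0],
  [0, 0, 0, 0, 0, 0],
])

```text
clock: 32.57
ee_pos: [0.6112, 0.227, 0.0871]
tool_rot: [-0.536, 0.536, 0.461, -0.461]
ft_force: [-0.5, -0.9, 0.5]
width: 0.0434
```

Request:
move_arm([
  [0, 0.5, 0, 0, 0, 0],
  [0, 0, 0, 0, 0, 0],
])

```text
clock: 32.73
ee_pos: [0.6112, 0.227, 0.087]
tool_rot: [-0.536, 0.536, 0.461, -0.461]
ft_force: [-2.2, -0.4, 4.9]
width: 0.0433
```

Request:
move_arm([
  [0, 0.5, 0, 0, 0, 0],
  [0, 0, 0, 0, 0, 0],
])

```text
clock: 32.9
ee_pos: [0.6112, 0.227, 0.0871]
tool_rot: [-0.536, 0.536, 0.461, -0.461]
ft_force: [-2.8, -0.7, 8.2]
width: 0.0433
```

Request:
move_arm([
  [0, -1, 0, 0, 0, 0],
  [0, 0, 0, 0, 0, 0],
  [0, 0, 0, 0, 0, 0],
  [0, 0, 0, 0, 0, 0],
  [0, 0, 0, 0, 0, 0],
  [0, 0, 0, 0, 0, 0],
  [0, 0, 0, 0, 0, 0],
], gripper=-1)

```text
clock: 33.48
ee_pos: [0.6111, 0.227, 0.0868]
tool_rot: [0.536, -0.536, -0.461, 0.461]
ft_force: [-0.1, 0.3, -0.8]
width: 0.0852
```

Request:
move_arm([
  [0, -4, 0, 0, 0, 0],
  [0, -8, 0, 0, 0, 0],
  [0, -15, 0, 0, 0, 0],
  [0, -20, 0, 0, 0, 0],
  [0, -20, 0, 0, 0, 0],
  [0, -12, 0, 0, -6, 0],
  [0, -3, 0, 0, -2.6, 0],
  [0, 0, 0, 0, 0, 0],
])

```text
clock: 34.15
ee_pos: [0.6122, 0.2273, 0.1714]
tool_rot: [-0.499, 0.5, 0.502, -0.499]
ft_force: [-0.5, 0.8, 0.2]
width: 0.0856
```

```bash
python3 -c "
from h import *
plan(.451,-.1336,.16,90)
"
```

```text
t 34.15 ee [0.6122 0.2273 0.1714] q [-0.499  0.5    0.502 -0.499] F [-0.5  0.8  0.2] w 0.0856 j [ 0.25  0.56  1.52 -0.    1.05 -1.32]
yaw0 90.08 tilt [ 8.0e-04 -1.0e+00 -3.7e-03] shift now [-360.6   10.5  161.8]
first turn ay 0.1 then shift [-360.9   11.4  161.2]
```

Request:
move_arm([
  [-20, 0, 9, 0, 0, 0],
  [-34, 0, 15, 0, 0, 0],
  [-34, 0, 15, 0, 0, 0],
  [-34, 0, 15, 0, 0, 0],
  [-34, 0, 15, 0, 0, 0],
  [-34, 0, 15, 0, 0, 0],
  [-34, 0, 15, 0, 0, 0],
  [-34, 0, 15, 0, 0, 0],
  [-34, 0, 15, 0, 0, 0],
  [-34, 0, 15, 0, 0, 0],
  [-20, 4, 10, 0, 0, 0],
  [-10, 4, 5, 0, 0, 0],
])

```text
clock: 35.15
ee_pos: [0.4508, -0.1313, 0.161]
tool_rot: [-0.501, 0.501, 0.499, -0.499]
ft_force: [-0.5, 0.7, 0.5]
width: 0.0853
```

Request:
move_arm([
  [-5, 2, 2, 0, 0, 0],
  [0, 0, 0, 0, 0, 0],
  [0, 0, 0, 0, 0, 0],
])

```text
clock: 35.4
ee_pos: [0.4504, -0.1334, 0.1588]
tool_rot: [0.5, -0.5, -0.5, 0.5]
ft_force: [1.3, 0.7, 1.0]
width: 0.0856
```

```bash
python3 -c "
from h import *
plan(.451,-.1336,.088,90)
for n in ('side','top'):
  im,d=cams.get_image(n);cv2.imwrite('pics/%s16.png'%n,im[:,:,::-1])
  for q in ('objective','cap','block','jar'):
   for m in masks_of(q,n)[:1]:
    v,u=np.nonzero(m['pixels']);P=world(n,u,v,d=d[v,u]);P=P[d[v,u]>0];T=P[P[:,2]>np.percentile(P[:,2],97)-.006];print(n,q,m['confidence'],u.mean(),v.mean(),np.ptp(T,axis=0),(T.max(0)+T.min(0))/2)
"
```

```text
t 35.40 ee [ 0.4504 -0.1334  0.1588] q [ 0.5 -0.5 -0.5  0.5] F [1.3 0.7 1. ] w 0.0856 j [-0.44  0.37  1.94  0.    0.82 -2.01]
yaw0 89.95 tilt [ 5.e-04 -1.e+00  3.e-04] shift now [-0.3 70.8 -0.7]
first turn ay -0.0 then shift [-0.2 70.8 -0.6]
side objective 0.83 317.0159362549801 178.69721115537848 [0.03429893 0.03858341 0.00781372] [ 0.62271284 -0.23545238  0.05503213]
side cap 0.73 380.1547987616099 213.39318885448915 [0.01398561 0.01542524 0.00745992] [ 0.45053169 -0.13481858  0.02832919]
side block 0.95 262.7776560788609 301.0580503833516 [0.04778034 0.04827008 0.00720196] [0.60969129 0.22812184 0.03605191]
side jar 0.86 242.98692810457516 189.159477124183 [0.04848839 0.049246   0.00718032] [ 0.77568437 -0.11205026  0.07397457]
top objective 0.66 383.1209540034072 211.01873935264055 [0.03387367 0.0335761  0.00794122] [ 0.62449437 -0.2350357   0.05509643]
top cap 0.56 334.6317689530686 285.898916967509 [0.01063415 0.01170458 0.00849353] [ 0.45366357 -0.13211365  0.02794308]
top block 0.82 168.82197802197803 219.42637362637362 [0.04535027 0.04495538 0.00688464] [0.61194345 0.22704695 0.0372621 ]
top jar 0.98 324.4779411764706 140.0441176470588 [0.04673397 0.04820531 0.00678622] [ 0.77816934 -0.11135362  0.07511215]
```

View pics/side16.png

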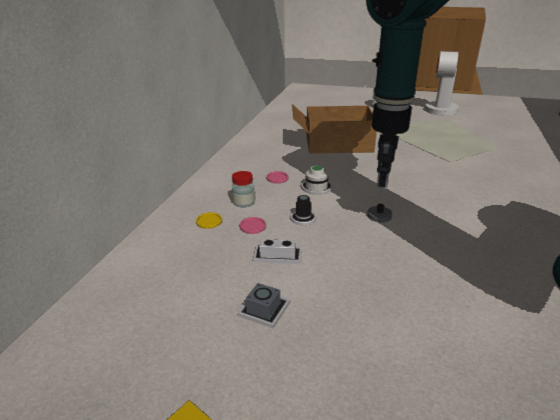

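View pics/top16.png

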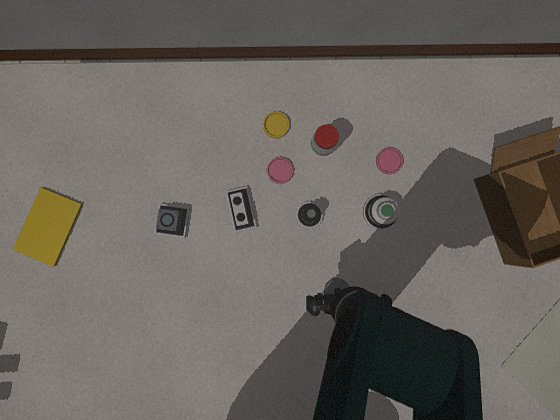

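Request:
move_arm([
  [0, 5, -0.6, 0, 0, 0],
  [0, 15, 0, 0, 0, 0],
  [0, 15, 0, 0, 0, 0],
  [0, 15, 0, 0, 0, 0],
  [0, 10, 0, 0, 0, 0],
  [0, 6, 0, 0, 0, 0],
  [0, 3, 0, 0, 0, 0],
  [0, 0, 0, 0, 0, 0],
  [0, 0, 0, 0, 0, 0],
])

```text
clock: 36.65
ee_pos: [0.4508, -0.1341, 0.0901]
tool_rot: [-0.5, 0.5, 0.5, -0.5]
ft_force: [0.1, 0.8, 0.5]
width: 0.0851
```

```bash
python3 -c "
from h import *
plan(.451,-.1336,.0875,90)
"
```

```text
t 36.65 ee [ 0.4508 -0.1341  0.0901] q [-0.5  0.5  0.5 -0.5] F [0.1 0.8 0.5] w 0.0851 j [-0.44  0.5   1.99 -0.    0.65 -2.01]
yaw0 89.99 tilt [-2.e-04 -1.e+00 -1.e-04] shift now [ 0.5  2.6 -0.2]
first turn ay -0.0 then shift [ 0.5  2.6 -0.2]
```

Close partly first to see that the tips clear the lid.

Request:
move_arm([
  [0, 1.5, 0, 0, 0, 0],
  [0, 0, 0, 0, 0, 0],
  [0, 0, 0, 0, 0, 0],
  [0, 0, 0, 0, 0, 0],
  [0, 0, 0, 0, 0, 0],
  [0, 0, 0, 0, 0, 0],
  [0, 0, 0, 0, 0, 0],
  [0, 0, 0, 0, 0, 0],
], gripper=0.3, squeeze=20)

```text
clock: 37.32
ee_pos: [0.4507, -0.134, 0.0885]
tool_rot: [-0.5, 0.5, 0.5, -0.5]
ft_force: [0.4, -0.3, -0.7]
width: 0.03
```

```bash
python3 -c "
from h import *
st()
im,d=cams.get_image('side');cv2.imwrite('pics/side17.png',cv2.resize(im[150:240,330:430,::-1],None,fx=6,fy=6))
"
```

```text
t 37.32 ee [ 0.4507 -0.134   0.0885] q [-0.5  0.5  0.5 -0.5] F [ 0.4 -0.3 -0.7] w 0.0300 j [-0.44  0.5   1.99 -0.    0.65 -2.01]
```

View pics/side17.png

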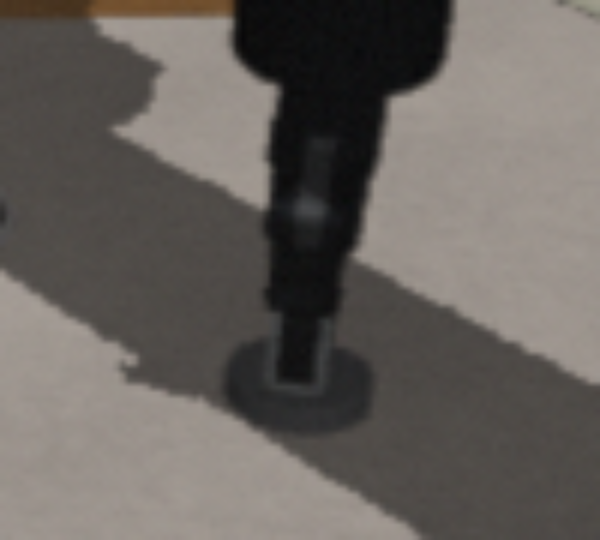

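Request:
move_arm([
  [0, 0, 0, 0, 0, 0],
  [0, 0, 0, 0, 0, 0],
  [0, 0, 0, 0, 0, 0],
  [0, 0, 0, 0, 0, 0],
  [0, 0, 0, 0, 0, 0],
], gripper=1, squeeze=25)

```text
clock: 37.78
ee_pos: [0.4507, -0.134, 0.0885]
tool_rot: [-0.5, 0.5, 0.5, -0.5]
ft_force: [-1.1, -0.0, 3.5]
width: 0.0144
```

Request:
move_arm([
  [0, -2, 0, 0, 0, 0],
  [0, -4, 0, 0, 0, 0],
  [0, -10, 0, 0, 0, 0],
  [0, -20, 0, 0, 0, 0],
  [0, -25, 0, 0, 0, 0],
  [0, -15, 0, 0, 0, 0],
  [0, -4, 0, 0, 0, 0],
  [0, 0, 0, 0, 0, 0],
])

```text
clock: 38.45
ee_pos: [0.4514, -0.1343, 0.1696]
tool_rot: [-0.499, 0.501, 0.5, -0.5]
ft_force: [-1.0, 0.7, -0.5]
width: 0.0146
```

```bash
python3 -c "
from h import *
plan(.623,-.2352,.168,90)
im,d=cams.get_image('side');cv2.imwrite('pics/side18.png',cv2.resize(im[120:240,330:430,::-1],None,fx=5,fy=5))
"
```

```text
t 38.45 ee [ 0.4514 -0.1343  0.1696] q [-0.499  0.501  0.5   -0.5  ] F [-1.   0.7 -0.5] w 0.0146 j [-0.44  0.35  1.93 -0.    0.85 -2.01]
yaw0 89.99 tilt [-0.0014 -1.     -0.0026] shift now [-100.8    2.2 -171.6]
first turn ay -0.0 then shift [-100.9    1.6 -171.6]
```

View pics/side18.png

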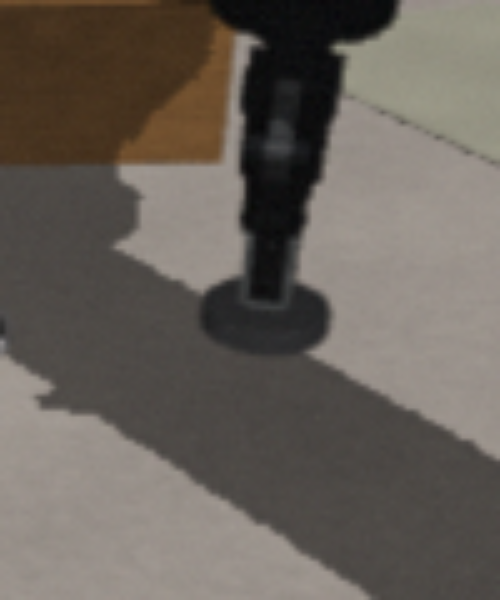

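Request:
move_arm([
  [-4, 0, -7, 0, 0, 0],
  [-9, 0, -15, 0, 0, 0],
  [-13, 0, -21, 0, 0, 0],
  [-14, 0, -24, 0, 0, 0],
  [-14, 0, -24, 0, 0, 0],
  [-14, 0, -24, 0, 0, 0],
  [-13, 0, -21, 0, 0, 0],
  [-10, 0, -17, 0, 0, 0],
  [-6, 0, -11, 0, 0, 0],
  [-4, 0, -7, 0, 0, 0],
  [0, 0, 0, 0, 0, 0],
  [0, 0, 0, 0, 0, 0],
])

```text
clock: 39.5
ee_pos: [0.621, -0.2348, 0.1671]
tool_rot: [0.501, -0.499, -0.5, 0.5]
ft_force: [0.4, -0.2, -0.2]
width: 0.0147
```

```bash
python3 -c "
from h import *
plan(.6231,-.2354,.143,90)
im,d=cams.get_image('side');cv2.imwrite('pics/side19.png',cv2.resize(im[120:220,260:370,::-1],None,fx=6,fy=6))
"
```

```text
t 39.50 ee [ 0.621  -0.2348  0.1671] q [ 0.501 -0.499 -0.5    0.5  ] F [ 0.4 -0.2 -0.2] w 0.0147 j [-0.47  0.58  1.5  -0.    1.06 -2.04]
yaw0 89.98 tilt [ 0.001  -1.      0.0023] shift now [-0.6 24.  -2.1]
first turn ay -0.0 then shift [-0.6 24.1 -2.1]
```

View pics/side19.png

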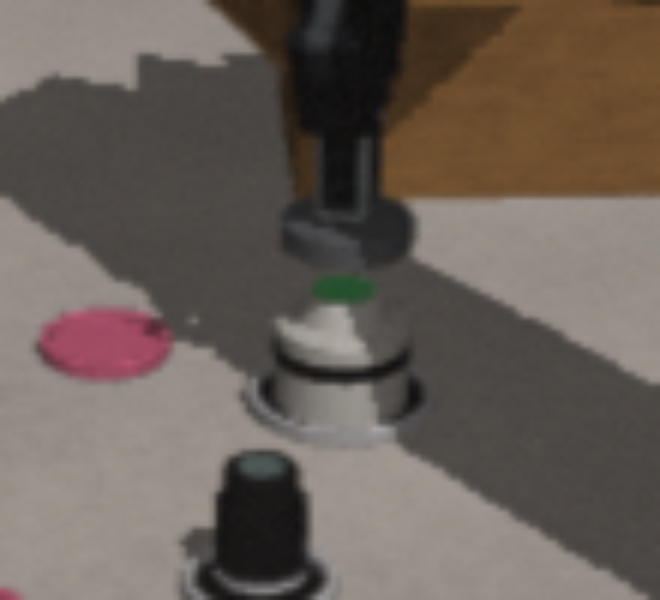

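Request:
move_arm([
  [-0.5, 4, -1, 0, 0, 0],
  [0, 8, 0, 0, 0, 0],
  [0, 4, 0, 0, 0, 0],
  [0, 2, 0, 0, 0, 0],
  [0, 0, 0, 0, 0, 0],
  [0, 0, 0, 0, 0, 0],
  [0, 0, 0, 0, 0, 0],
])

```text
clock: 40.13
ee_pos: [0.6228, -0.2356, 0.1506]
tool_rot: [-0.5, 0.5, 0.5, -0.5]
ft_force: [0.1, 0.7, -0.3]
width: 0.0145
```

```bash
python3 -c "
from h import *
plan(.6231,-.2354,.1345,90)
im,d=cams.get_image('side');cv2.imwrite('pics/side20.png',cv2.resize(im[120:220,260:370,::-1],None,fx=6,fy=6))
"
```

```text
t 40.13 ee [ 0.6228 -0.2356  0.1506] q [-0.5  0.5  0.5 -0.5] F [ 0.1  0.7 -0.3] w 0.0145 j [-0.47  0.6   1.5  -0.    1.03 -2.04]
yaw0 89.99 tilt [-2.e-04 -1.e+00 -2.e-04] shift now [ 0.2 16.1 -0.3]
first turn ay -0.0 then shift [ 0.2 16.1 -0.3]
```

View pics/side20.png

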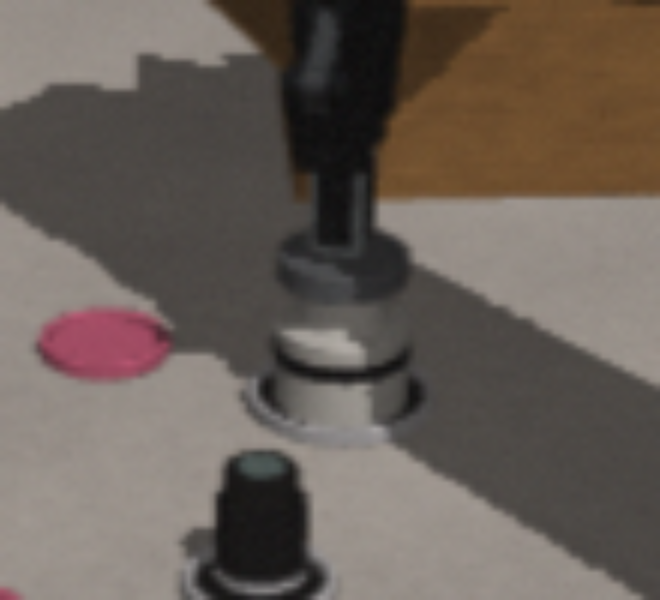

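Centred within a pixel; continue down by feel.

Request:
move_arm([
  [0, 2, 0, 0, 0, 0],
  [0, 3, 0, 0, 0, 0],
  [0, 3, 0, 0, 0, 0],
  [0, 2, 0, 0, 0, 0],
  [0, 0, 0, 0, 0, 0],
])

```text
clock: 40.6
ee_pos: [0.6223, -0.2354, 0.1397]
tool_rot: [0.5, -0.5, -0.5, 0.5]
ft_force: [1.0, -0.4, -1.0]
width: 0.0144
```

Request:
move_arm([
  [0, 2, 0, 0, 0, 0],
  [0, 2, 0, 0, 0, 0],
  [0, 0, 0, 0, 0, 0],
])

```text
clock: 40.85
ee_pos: [0.6224, -0.2355, 0.1359]
tool_rot: [0.5, -0.5, -0.5, 0.5]
ft_force: [0.0, 0.4, 0.3]
width: 0.0145
```

Request:
move_arm([
  [0, 1, 0, 0, 0, 0],
  [0, 0, 0, 0, 0, 0],
])

```text
clock: 41.02
ee_pos: [0.6226, -0.2355, 0.1353]
tool_rot: [0.5, -0.5, -0.5, 0.5]
ft_force: [0.7, -0.5, -0.6]
width: 0.0147
```

Request:
move_arm([
  [0, 0.5, 0, 0, 0, 0],
  [0, 0, 0, 0, 0, 0],
])

```text
clock: 41.18
ee_pos: [0.6227, -0.2355, 0.1349]
tool_rot: [-0.5, 0.5, 0.5, -0.5]
ft_force: [-0.3, -0.9, -0.4]
width: 0.0142
```

Request:
move_arm([
  [0, 0.5, 0, 0, 0, 0],
  [0, 0, 0, 0, 0, 0],
])

```text
clock: 41.35
ee_pos: [0.6227, -0.2356, 0.1346]
tool_rot: [-0.5, 0.5, 0.5, -0.5]
ft_force: [0.6, 0.2, -0.4]
width: 0.0144
```

Request:
move_arm([
  [0, 0.5, 0, 0, 0, 0],
  [0, 0, 0, 0, 0, 0],
])

```text
clock: 41.52
ee_pos: [0.6228, -0.2356, 0.1345]
tool_rot: [-0.5, 0.5, 0.5, -0.5]
ft_force: [-1.9, 1.1, 4.6]
width: 0.0142
```

```bash
python3 -c "
from h import *
st()
im,d=cams.get_image('side');cv2.imwrite('pics/side21.png',cv2.resize(im[120:220,260:370,::-1],None,fx=6,fy=6))
"
```

```text
t 41.52 ee [ 0.6228 -0.2356  0.1345] q [-0.5  0.5  0.5 -0.5] F [-1.9  1.1  4.6] w 0.0142 j [-0.47  0.62  1.51 -0.    1.   -2.04]
```

View pics/side21.png

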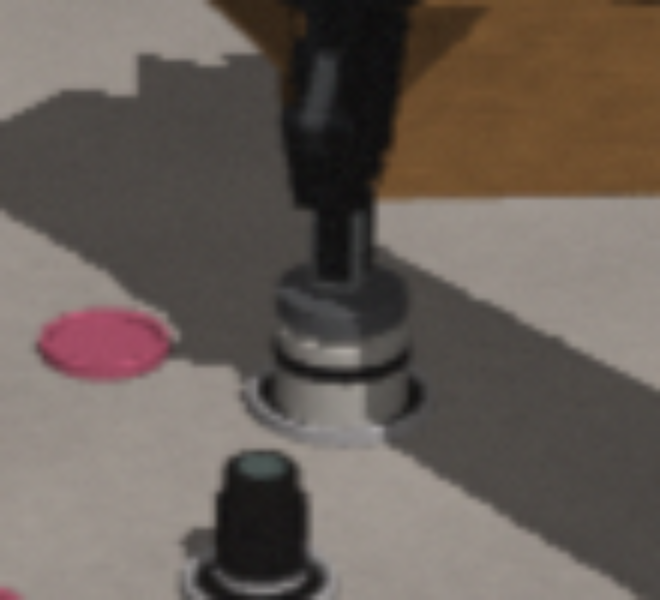

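Request:
move_arm([
  [0, -0.5, 0, 0, 0, 0],
  [0, 0, 0, 0, 0, 0],
  [0, 0, 0, 0, 0, 0],
  [0, 0, 0, 0, 0, 0],
  [0, 0, 0, 0, 0, 0],
  [0, 0, 0, 0, 0, 0],
  [0, 0, 0, 0, 0, 0],
  [0, 0, 0, 0, 0, 0],
], gripper=-1)

```text
clock: 42.23
ee_pos: [0.6227, -0.2355, 0.1344]
tool_rot: [0.5, -0.5, -0.5, 0.5]
ft_force: [-0.2, 0.6, 0.8]
width: 0.0854
```

Request:
move_arm([
  [0, -3, 0, 0, 0, 0],
  [0, -8, 0, 0, 0, 0],
  [0, -15, 0, 0, 0, 0],
  [0, -20, 0, 0, 0, 0],
  [0, -25, 0, 0, 0, 0],
  [0, -25, 0, 0, 0, 0],
  [0, -15, 0, 0, 0, 0],
  [0, -5, 0, 0, 0, 0],
  [0, 0, 0, 0, 0, 0],
])

```text
clock: 42.98
ee_pos: [0.6235, -0.2359, 0.2528]
tool_rot: [-0.499, 0.501, 0.5, -0.5]
ft_force: [0.7, -0.3, -0.3]
width: 0.0856
```

Request:
move_arm([
  [10, 0, 10, 0, 0, 0],
  [15, 0, 20, 0, 0, 0],
  [15, 0, 25, 0, 0, 0],
  [15, 0, 25, 0, 0, 0],
  [15, 0, 25, 0, 0, 0],
  [15, 0, 25, 0, 0, 0],
  [10, 0, 20, 0, 0, 0],
  [5, 0, 10, 0, 0, 0],
  [0, 0, 0, 0, 0, 0],
  [0, 0, 0, 0, 0, 0],
])

```text
clock: 43.82
ee_pos: [0.4631, -0.1358, 0.2502]
tool_rot: [-0.5, 0.5, 0.5, -0.5]
ft_force: [1.1, -0.9, 0.4]
width: 0.0855
```

```bash
python3 -c "
from h import *
st()
for n in ('side','top'):
  im,d=cams.get_image(n);cv2.imwrite('pics/%s22.png'%n,im[:,:,::-1]);cv2.imwrite('pics/%s22c.png'%n,cv2.resize(im[140:340,220:340,::-1] if n=='side' else im[110:250,140:420,::-1],None,fx=2.8,fy=2.8))
  for q in ('objective','cap','eyepiece','slider','block','jar'):
   for m in masks_of(q,n)[:1]:
    v,u=np.nonzero(m['pixels']);P=world(n,u,v,d=d[v,u]);P=P[d[v,u]>0];T=P[P[:,2]>np.percentile(P[:,2],97)-.006];print(n,q,'%.2f'%m['confidence'],round(u.mean()),round(v.mean()),np.round(np.ptp(T,axis=0),3),np.round((T.max(0)+T.min(0))/2,4))
    if q=='cap':
      Q=P[(P[:,2]>.052)&(P[:,2]<.064)];A=np.c_[Q[:,:2],np.ones(len(Q))];print('lid plane',np.linalg.lstsq(A,Q[:,2],rcond=None)[0],(Q.max(0)+Q.min(0))/2)
"
```

```text
t 43.82 ee [ 0.4631 -0.1358  0.2502] q [-0.5  0.5  0.5 -0.5] F [ 1.1 -0.9  0.4] w 0.0855 j [-0.43  0.25  1.82 -0.    1.07 -2.  ]
side objective 0.61 317 182 [0.054 0.038 0.011] [ 0.6205 -0.2246  0.0431]
side cap 0.84 317 169 [0.015 0.016 0.008] [ 0.6213 -0.2333  0.0742]
lid plane [ 0.00665773 -0.07229265  0.03746672] [ 0.62180161 -0.23171797  0.05777076]
side eyepiece 0.75 303 208 [0.028 0.029 0.007] [ 0.6174 -0.0783  0.0548]
side slider 0.81 277 249 [0.071 0.038 0.008] [0.6309 0.0755 0.0321]
side block 0.78 263 301 [0.048 0.05  0.007] [0.6097 0.2278 0.036 ]
side jar 0.85 243 189 [0.048 0.05  0.007] [ 0.7759 -0.1123  0.0742]
top cap 0.90 385 210 [0.014 0.015 0.009] [ 0.6241 -0.2336  0.0747]
lid plane [ 0.00587362 -0.00322063  0.05340428] [ 0.62440978 -0.2324966   0.05833559]
top eyepiece 0.71 309 215 [0.027 0.025 0.007] [ 0.6194 -0.0757  0.0551]
top slider 0.85 239 209 [0.071 0.036 0.007] [0.6335 0.0762 0.0327]
top block 0.82 169 220 [0.043 0.047 0.007] [0.6109 0.2286 0.037 ]
```

View pics/side22c.png

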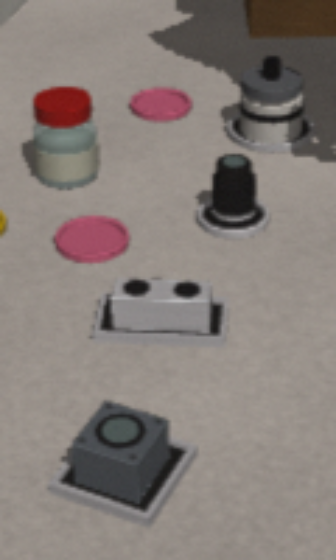

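View pics/top22c.png

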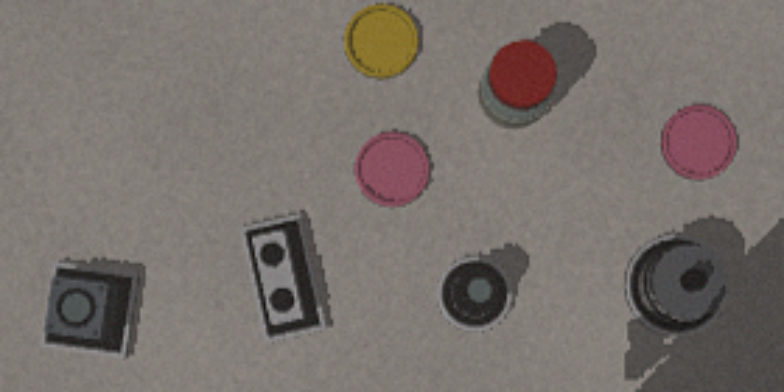

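```bash
python3 -c "
from workcell import arm
print(arm.close_job())"
```

```text
the job is handed in; nothing more can be done
None
```

I put the objective, eyepiece, filter slider and beam-splitter block into their trays in that order, then fitted the dust cap over the objective's nose. I handed the job in at about 44 s on the robot's clock, with the gripper open and clear of everything.

- **Trays:** the last images from both cameras show the eyepiece, slider and block upright and inside their trays. They sit within about 2 mm of the tray centres, less than the 8 mm of clearance on each side. The objective was within about 2 mm of its tray's centre before it was capped. Each piece touched down at the height its tray floor predicted. The highest force I read while setting down was about 9 N.
- **Cap:** it touched down at the expected height (underside 43 mm above the objective's base), knob up. The top camera shows the lid level, with a slope of less than 0.01.
- **Jar:** it is where it was, within 1 mm, by the side camera. The last top picture also shows it in place, but the network did not report it there.
- **Checks that disagreed:**
  - **Lid tilt:** the side camera's lid fit gave a slope of 0.07. I put this down to its slanted view, because the lid's side wall is in that fit.
  - **Camera offset:** the two cameras differ by about 2 mm in x throughout, which is within their calibration.
  - **Objective under the cap:** the top camera's network did not report it after capping, because the cap covers it from above.

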